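# Clear the tackle chest and hold its lid at the airing mark

### The arm

A 6-joint arm with a two-finger parallel gripper is mounted at the origin on the work surface. World frame = base frame: x ahead of the robot, y to its left, z up, the work surface at z = 0. Lengths are in m, angles in rad, forces in N, time in s.
With the tool pointing down it reaches from about 0.375 to 0.975 m from the base axis. Payload 3.8 kg.
Tool frame: the origin (TCP) lies at the very end of the fingers, on their centre line; the grasp point (between the pads) lies 19 mm behind it; z points along the fingers, y is the direction in which the jaws open and shut (so a half turn about z gives the same grasp; the last joint's range is limited). The gripper opens to 85 mm and grips with 20 to 120 N. Pads are 22 mm wide; open, the fingers measure 114 mm over their backs; the gripper's body (76 mm by 85 mm) begins 54 mm behind the grasp point. The pads swing forward as they close: fully open they stand 13 mm farther back than shut.
Start: joints at [-1.299, 0.264, 1.604, -0, 1.274, -0.037], TCP at [0.205, -0.643, 0.211] pointing down, gripper open.
Joint ranges: [-2.63, 2.63], [-0.94, 2.18], [0.31, 2.57], [-1.31, 4.45], [0, 2.66], [-2.55, 2.55]. Speed limits (rad/s): [2.57, 2.57, 3.14, 3.14, 3.14, 3.14].

### API

Orientations are given as a rotation vector (axis times angle).
In Python, from workcell import bot, viewer, finish_job gives the robot as it stands.
- The arm moves only by the tool servo_tool, never from a script. Its argument "plan" is a list that holds one entry, the list of rows, each a list of 6 numbers: the shift along the tool's x, y, z in cm, then the turn, a rotation vector about the tool's x, y, z in degrees. A call has 1 to 20 rows; each row is the pose to reach, as a shift and turn from the pose measured when the call began, along the tool's axes at that moment; what a row does not reach only later rows make up. A row lasts 1/12 s, in which the tool goes at most 41.7 mm and 7.16 degrees, less where a joint would pass 70% of its speed; a pose out of reach is approached as far as the arm can. A call with a gripper value outside its range is refused whole. "claw" is the finger opening in cm, from 0 to 8.54, set as the call begins (left out, the last holds). The fingers move at their own pace and stop on an object; "grip_force" is the grip in N (left out, the last holds). Time passes only in rows, so rows that repeat a pose let the fingers close. It gives the time, the measured TCP pose, the force and the opening at its end, in the units of the state.
- bot.read_state(): the state, without advancing time (a new reading comes with each control period).
- viewer.read_camera(name): name is "scene" or "side" or "wrist"; returns a dict with "color" (480x640x3 uint8, red, green, blue), "fx", "fy", "cx", "cy" (pixels), "eye" and "rotation" of the camera in the world; the wrist camera has in their place "T_tool_cam" (4x4, takes a point from camera to tool coordinates, whose origin is the TCP and whose axes are the flange's). Camera axes: x right, y down, z forward; pixel columns grow to the right and rows downward; lengths in m; the calibration is good to about 2 mm. A picture is of the moment at which its call begins: read the wrist's pose just before it. There is no depth.
- finish_job(): hands the job in, once; it reports no verdict.
The state is a dict: "time": time; "q": joint angles; "joint_vel": joint speeds; "joint_torque": joint torques, N m; "tool_pos": TCP position; "tcp_rot": TCP orientation; "wrist_force": force on the tool from outside, world axes, zero at the start; "torque": the same for the moment, N m; "width": opening from 0.0 (shut) to 1.0 (fully open).
Only numpy, scipy, OpenCV 4.12 (cv2) and the standard library are available. Lean on these libraries where they do the work, as an engineer would, in place of code of your own. Each camera call takes 0.05 s, during which the arm holds its last target.

### The job

The tackle chest has to air with its lid set where the steel clip on its brass quadrant points: take the fish priest (the short ash club lying on the lid) off and stand it in the metal tool cup, let go of it, and only then lift the lid - it has a turned birch pull - until the stud with the wing nut has come right to the clip's pointer. The nut is slack and the lid drops if you let go, so finish while still holding the lid steady there, ready for me to tighten the nut. Leave the clip and the rest of the tackle where they are.

Things in the scene. Friction and masses are not known exactly. Their poses are not given: they have to be found in the camera images.
- priest_mid (a point): centre of the fish priest, a straight ash club 200 mm long and 24 mm thick (eight-sided handle, round head with a brass end cap at the +x end), about 160 g, balanced at this point; half-way along and half-way up. Its x axis runs along the club. It starts lying loose on the closed lid, roughly parallel to the chest's long side; either end may stand down in the cup
- cup: round open-topped aluminium tool cup, screwed to the shelf, stands to the left or the right of the chest; origin at the centre of its underside, z up; 100 mm high, 66 mm outside and 56 mm inside diameter at the mouth, floor 6 mm thick, flange 88 mm across at its foot. A club put into it leans on the rim by up to 19 degrees
- chest: oak tackle chest fixed to the shelf, origin at the centre of its underside; 220 mm deep (its x axis, -x is the front, towards the robot), 300 mm wide (its y axis), 116 mm high with the lid shut. A brass quadrant plate (slotted arc of 150 mm radius about the hinge, 19 mm wide, 3 mm thick) stands on its -y side, 5 mm outside the lid's edge, and rises to 245 mm above the shelf
- hinge (a point): middle of the lid's hinge axis on the chest's rear edge, 108 mm above the shelf; the axis runs along this point's y axis (the chest's y), the point does not move with the lid
- lid (a joint): opening angle of the lid in rad, 0 shut, growing as its front edge rises about the hinge; a board of about 550 g, 224 x 300 x 16 mm, nearly free hinge, falls shut when let go (about 3 N upwards at the pull holds it when nearly shut)
- pull (a point): centre of the grip band of the turned birch pull on top of the lid, 27 mm above the lid's top face and 203 mm in front of the hinge axis (21 mm behind the front edge, mid-width); a round mushroom knob 40 mm high, 32 mm across at this height, 18 mm at its neck; moves and turns with the lid (its z axis stays square to the lid)
- stud (a point): centre of the steel stud with the slack wing nut (29 mm across the wings, 26 mm long) on the lid's -y edge, 150 mm from the hinge axis; it runs in the slot of the quadrant as the lid turns
- clip_point (a point): the point in the middle of the quadrant's slot to which the pointer of the steel clip points (the clip, 15 mm saddle with a pinch screw, sits on the outer rim of the quadrant); the stud's centre must come here. 150 mm from the hinge axis, in the plane the stud moves in
- clip (a joint): angle of the clip about the lid's hinge axis in rad, measured like lid: the stud is at the clip when lid equals this value (0.42 to 0.80); the clip is pinched fast and must not be shifted
- priest: the fish priest itself, origin on its side surface beneath priest_mid (12 mm from it)
- jig: chrome cod jig, 100 mm long, 18 mm thick, lying; bystander, origin at its underside
- bobber: red-and-white plastic bobber, 42 mm across, 54 mm high; bystander, origin at its underside
- flybox: oak fly box 115 x 70 x 32 mm, closed; bystander, origin at the centre of its underside; beside the chest, on the side where the cup is not
- sinker: lead sinker, 29 mm across, 45 mm high, standing; bystander, origin at its underside
- pliers: split-ring pliers with green grips, 120 mm long, lying; bystander, origin at its underside
- spool: line spool 64 mm across, 32 mm high; bystander, origin at its underside
- needle: flat wooden netting needle 180 x 24 x 5 mm, lying; bystander, origin at its underside
There are look-alikes about, which are no part of the job. Leave any red look-alike of the cup alone.

How it is judged:
On the way:
1. the priest stands in the tool cup, let go, with the lid still shut (horizontal distance between priest_mid and cup below 0.03 m and height (world z) of priest_mid between 0.085 and 0.12 m and angle between the x axis of priest_mid and the z axis of cup, either way round below 0.45 rad and contact force between priest and the arm below 0.1 N and contact force between priest and the fingers below 0.1 N and value of joint lid below 0.06 rad), for 0.3 s.
At the end, for the whole second after the job is handed in: The robot still holds the lid, at rest, with the stud's centre within 8 mm of the clip's point (about 3 degrees), nothing else bearing on the lid; the priest stands in the cup, let go and still, leaning less than 26 degrees; clip not shifted, other tackle within 30 mm of where it lay (distance between stud and clip_point below 0.008 m and velocity of joint lid between -0.1 and 0.1 rad/s and (contact force between lid and the fingers above 1 N or contact force between lid and the arm above 1 N) and contact force between lid and priest below 0.1 N and linear speed of priest below 0.03 m/s and not (distance of any of jig, bobber, flybox, sinker, pliers, spool, needle from where it was at the start of the episode above 0.03 m) and horizontal distance between priest_mid and cup below 0.03 m and height (world z) of priest_mid between 0.085 and 0.12 m and angle between the x axis of priest_mid and the z axis of cup, either way round below 0.45 rad and contact force between priest and the arm below 0.1 N and contact force between priest and the fingers below 0.1 N); the arm keeps its last pose, push and grip.
It fails at once if other tackle was moved more than 30 mm (distance of any of jig, bobber, flybox, sinker, pliers, spool, needle from where it was at the start of the episode above 0.03 m).
It fails at once if the clip was shifted on the quadrant (distance of clip_point from where it was at the start of the episode above 0.006 m).
It also fails if it takes over 61 s, if anything falls off the work surface, if the arm or the gripper's body presses on something with over 40 N, if the wrist force passes 120 N, or if a joint passes its speed limit or range.

## Working session

There is one attempt and no reset: what is moved stays moved. The work goes in short steps, Python scripts to look and compute and a tool call to move; the robot and the scene stay as the last step left them, time stands still between calls to the robot, and variables do not carry over. Pictures are saved under pics/ and viewed, and the job is handed in when it is done.

Besides the shell and the picture viewer there is one more tool, called after "Call:" as name(argument=value, ...) on one line, values as JSON. servo_tool: Moves the arm, as the interface text tells. Its arguments: {"type":"object","properties":{"plan":{"type":"array"},"claw":{"type":"number"},"grip_force":{"type":"number"}},"required":["plan"]}

```bash
mkdir -p pics; ls
python3 - <<'E'
from workcell import bot, viewer
import cv2, json, numpy as np
s=bot.read_state(); print(s)
for n in ["scene","side","wrist"]:
    c=viewer.read_camera(n); cv2.imwrite(f"pics/{n}0.png",c["color"][:,:,::-1])
    print(n,{k:(np.round(v,4).tolist() if hasattr(v,'__len__') else v) for k,v in c.items() if k!="color"})
E
```

```text
pics
{'time': 0.0, 'q': array([-1.29888226e+00,  2.64769842e-01,  1.60540166e+00, -1.04757657e-05,
        1.27365768e+00, -3.69095681e-02]), 'joint_vel': array([ 4.92502544e-04, -6.37936027e-05,  2.92221511e-04,  7.58540011e-05,
        3.33216338e-04,  9.95617507e-04]), 'joint_torque': array([ 6.40634371e-04, -5.15105760e+01, -3.67317688e+01, -2.12024923e-05,
        1.27482330e-02, -2.43419390e-05]), 'tool_pos': array([ 0.2049381 , -0.64232205,  0.20953587]), 'tcp_rot': array([-3.10202021e+00, -4.82836969e-01,  4.27169435e-04]), 'wrist_force': array([ 0.0896733 , -0.00982017,  0.15168934]), 'torque': array([-0.03718693,  0.02329444, -0.01137128]), 'width': 0.9990362813395846}
scene {'fx': 519.325607205207, 'fy': 519.325607205207, 'cx': 318.8922104489342, 'cy': 231.6211675161181, 'eye': [1.1866, -0.042, 1.0565], 'rotation': [-1.9767, -1.7163, 0.5376]}
side {'fx': 596.6254595087328, 'fy': 596.6254595087328, 'cx': 325.4252374497314, 'cy': 234.5756149198235, 'eye': [-0.2036, 0.7956, 1.0189], 'rotation': [-0.9531, 2.4193, -1.089]}
wrist {'fx': 381.11001232706514, 'fy': 381.11001232706514, 'cx': 317.0032918342499, 'cy': 239.53216292485743, 'T_tool_cam': [[0.0005, -0.9642, -0.2652, 0.0668], [1.0, 0.0005, 0.0, -0.002], [0.0001, -0.2652, 0.9642, -0.1622], [0.0, 0.0, 0.0, 1.0]]}
```

View pics/scene0.png

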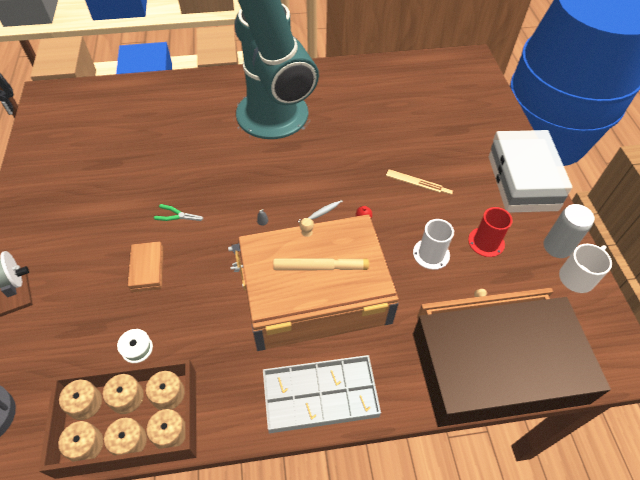

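View pics/side0.png

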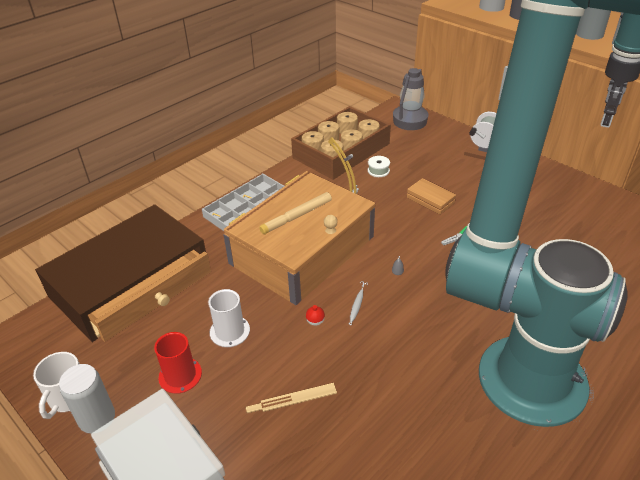

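View pics/wrist0.png

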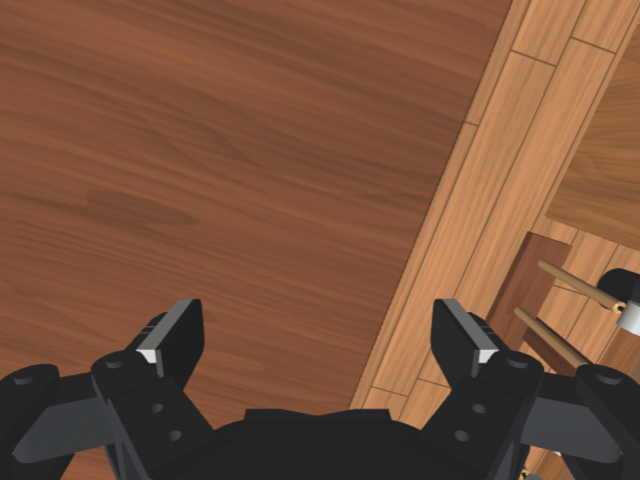

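Cup candidates in the scene image are the grey aluminium one with a flange at (435,243), the red look-alike at (490,231), the grey tumbler at (570,230) and the white mug at (585,268). The one at (435,243) fits: it is metal, flanged and right beside the chest, opposite the fly box. I'll confirm it in a crop.

```bash
cat > h.py <<'E'
import numpy as np, cv2
from scipy.spatial.transform import Rotation as R
from workcell import bot, viewer
def cam(n):
    s=bot.read_state() if n=="wrist" else None
    c=viewer.read_camera(n)
    K=np.array([[c["fx"],0,c["cx"]],[0,c["fy"],c["cy"]],[0,0,1.]])
    if n=="wrist":
        T=np.eye(4);T[:3,:3]=R.from_rotvec(s["tcp_rot"]).as_matrix();T[:3,3]=s["tool_pos"];T=T@c["T_tool_cam"]
        Rm,e=T[:3,:3],T[:3,3]
    else:
        r=np.array(c["rotation"]);Rm=R.from_rotvec(r).as_matrix() if r.shape==(3,) else r
        e=np.array(c["eye"])
    return dict(K=K,R=Rm,e=e,img=c["color"][:,:,::-1].copy())
def ray(c,p):
    d=c["R"]@np.linalg.inv(c["K"])@np.array([p[0],p[1],1.]);return d/np.linalg.norm(d)
def onz(c,p,z):
    d=ray(c,p);return c["e"]+d*(z-c["e"][2])/d[2]
def proj(c,X):
    v=c["K"]@(c["R"].T@(np.asarray(X,float)-c["e"]));return v[:2]/v[2]
def tri(cs,ps):
    A=0;b=0
    for c,p in zip(cs,ps):
        d=ray(c,p);M=np.eye(3)-np.outer(d,d);A=A+M;b=b+M@c["e"]
    X=np.linalg.solve(A,b)
    return X,[np.round(proj(c,X)-p,1) for c,p in zip(cs,ps)]
def crop(c,x0,y0,w,h,s,name):
    im=cv2.resize(c["img"][y0:y0+h,x0:x0+w],None,fx=s,fy=s,interpolation=cv2.INTER_CUBIC)
    for i in range(0,w,20): cv2.putText(im,str(x0+i),(i*s,10),0,.35,(0,0,255) if i%40==0 else (255,0,0),1)
    for i in range(0,h,20): cv2.putText(im,str(y0+i),(0,i*s+4),0,.35,(0,255,255),1)
    cv2.imwrite("pics/"+name,im)
E
python3 - <<'E'
from h import *
a=cam("scene");b=cam("side")
crop(a,220,200,200,150,4,"s1.png");crop(b,200,130,200,150,4,"d1.png")
crop(a,400,190,130,100,6,"s2.png");crop(b,140,270,130,130,4,"d2.png")
E
```

```text
(no output)
```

View pics/s1.png

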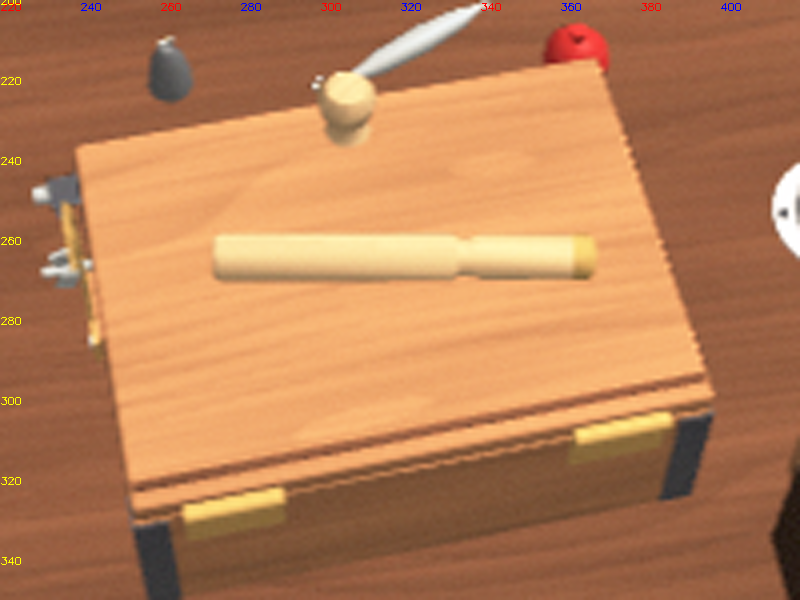

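View pics/d1.png

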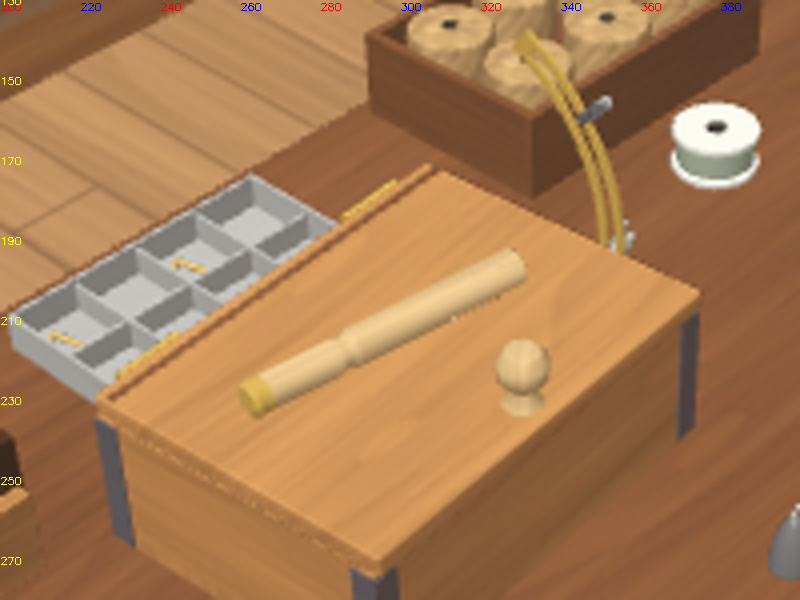

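View pics/s2.png

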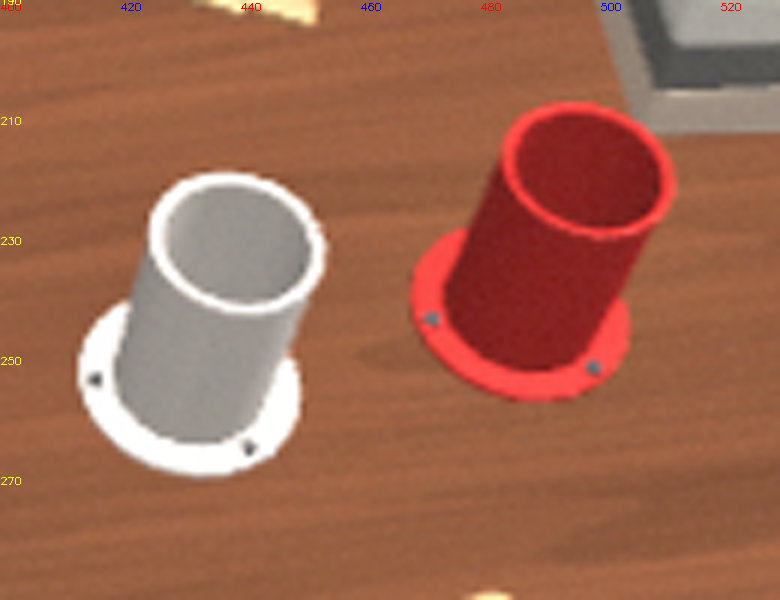

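View pics/d2.png

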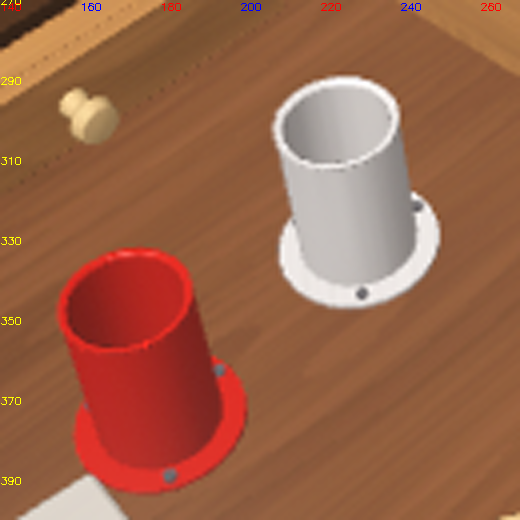

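```bash
cat > m.py <<'E'
from h import *
a=cam("scene");b=cam("side")
S=lambda x,y,x0=220,y0=200,s=4:(x0+(x+.5)/s-.5,y0+(y+.5)/s-.5)
D=lambda x,y:S(x,y,200,130)
P={"cup":(S(237.5,242,400,190,6),S(336.5,122,140,270,4)),
"pA":(S(214,257),D(519,263)),"pB":(S(595,258),D(247,397)),
"FL":(S(77,148),D(698,293)),"FR":(S(600,62),D(378,560)),
"pull":(S(347,98),D(522,367)),
"clip":(S(64,190),D(594,110)),"stud":(S(66,264),D(621,236)),"qtop":(S(66,0),D(527,42))}
for k,(p,q) in P.items():
    X,e=tri([a,b],[p,q]);print(k,np.round(X,4),*e)
for k,p,q,z in [("pA",*P["pA"],.128),("pB",*P["pB"],.128),("cup",*P["cup"],.1),("FL",*P["FL"],.116),("FR",*P["FR"],.116),("pull",*P["pull"],.143)]:
    print(k,onz(a,p,z).round(4),onz(b,q,z).round(4))
E
python3 m.py
```

```text
cup [0.5474 0.3357 0.098 ] [0.1 0. ] [ 0.2 -0. ]
pA [ 0.6037 -0.047   0.1274] [-0.2 -0.1] [-0.2  0.1]
pB [0.6325 0.1511 0.1281] [-0.2 -0.1] [-0.2  0. ]
FL [ 0.5147 -0.1142  0.1126] [0.4 0.2] [ 0.4 -0.2]
FR [0.4937 0.183  0.1118] [-0.4 -0.2] [-0.4  0.1]
pull [0.5221 0.0354 0.1417] [0.4 0.2] [ 0.3 -0.2]
clip [ 0.604  -0.1157  0.2052] [-0.1 -0.1] [-0.1  0.1]
stud [ 0.5883 -0.125   0.1127] [-0. -0.] [-0.  0.]
qtop [ 0.5854 -0.0761  0.2985] [14.3  8.7] [11.4 -7. ]
pA [ 0.6045 -0.0466  0.128 ] [ 0.6031 -0.0469  0.128 ]
pB [0.6326 0.1514 0.128 ] [0.6324 0.1506 0.128 ]
cup [0.5485 0.3346 0.1   ] [0.546  0.3369 0.1   ]
FL [ 0.5163 -0.1147  0.116 ] [ 0.5122 -0.1097  0.116 ]
FR [0.4973 0.1826 0.116 ] [0.4901 0.185  0.116 ]
pull [0.5224 0.0346 0.143 ] [0.5212 0.0375 0.143 ]
```

```bash
cat >> h.py <<'E'
def Rz(zdir,xdir):
    z=np.array(zdir,float);z/=np.linalg.norm(z);x=np.array(xdir,float);x-=z*(x@z);x/=np.linalg.norm(x)
    return np.column_stack([x,np.cross(z,x),z])
def rel(pos,Rt):
    s=bot.read_state();R0=R.from_rotvec(s["tcp_rot"]).as_matrix()
    d=R0.T@(np.asarray(pos)-s["tool_pos"])*100
    w=np.degrees(R.from_matrix(R0.T@Rt).as_rotvec())
    print("row",np.round(d,2).tolist()+np.round(w,1).tolist(),"|d|",np.linalg.norm(d).round(1),"|w|",np.linalg.norm(w).round(1))
def st():
    s=bot.read_state();M=R.from_rotvec(s["tcp_rot"]).as_matrix()
    print("t",s["time"],"q",s["q"].round(3),"p",s["tool_pos"].round(4),"x",M[:,0].round(3),"z",M[:,2].round(3),"F",s["wrist_force"].round(1),"w",round(s["width"],3))
E
python3 - <<'E'
from h import *
st();rel([.626,.1065,.36],Rz([0,0,-1],[.144,.99,0]))
E
```

```text
t 0.35 q [-1.299  0.264  1.604  0.     1.274 -0.037] p [ 0.2051 -0.6429  0.2106] x [0.953 0.304 0.   ] z [-0.  0. -1.] F [-0.  -0.8 -0. ] w 1.002
row [62.87, -58.61, -14.91, -0.0, -0.0, -64.0] |d| 87.2 |w| 64.0
```

Call:
servo_tool(plan=[[[3,-3,-6,0,0,-6],[6,-6,-9,0,0,-12],[9,-9,-12,0,0,-18],[12,-12,-15,0,0,-25],[62.9,-58.6,-14.9,0,0,-64],[62.9,-58.6,-14.9,0,0,-64],[62.9,-58.6,-14.9,0,0,-64],[62.9,-58.6,-14.9,0,0,-64],[62.9,-58.6,-14.9,0,0,-64],[62.9,-58.6,-14.9,0,0,-64],[62.9,-58.6,-14.9,0,0,-64],[62.9,-58.6,-14.9,0,0,-64],[62.9,-58.6,-14.9,0,0,-64],[62.9,-58.6,-14.9,0,0,-64],[62.9,-58.6,-14.9,0,0,-64],[62.9,-58.6,-14.9,0,0,-64],[62.9,-58.6,-14.9,0,0,-64],[62.9,-58.6,-14.9,0,0,-64],[62.9,-58.6,-14.9,0,0,-64],[62.9,-58.6,-14.9,0,0,-64]]], claw=8.5, grip_force=80)

```text
time: 2.02
tool_pos: [0.5907, 0.045, 0.3567]
tcp_rot: [2.376, 2.055, 0.001]
wrist_force: [2.1, -0.2, 1.0]
width: 0.997
```

Call:
servo_tool(plan=[[[0,0,0,0,0,0],[0,0,0,0,0,0]]])

```text
time: 2.18
tool_pos: [0.5912, 0.0473, 0.3562]
tcp_rot: [-2.372, -2.06, 0.0]
wrist_force: [-0.5, -0.3, -0.2]
width: 0.997
```

Run:
```python
from h import *
st();rel([.626,.1065,.36],Rz([0,0,-1],[.144,.99,0]))
c=cam("wrist");cv2.imwrite("pics/w1.png",c["img"])
for n,X in dict(pA=[.6037,-.047,.128],pB=[.6325,.151,.128],FL=[.5147,-.114,.116],FR=[.4937,.183,.116],cup=[.5474,.3357,.1],clip=[.604,-.1157,.205],pull=[.5221,.0354,.142]).items(): print(n,proj(c,X).round(1))
```

```text
t 2.1833 q [0.038 0.054 1.583 0.    1.505 0.178] p [0.5912 0.0473 0.3562] x [0.14 0.99 0.  ] z [-0.  0. -1.] F [-0.5 -0.3 -0.2] w 0.997
row [6.35, 2.62, -0.38, -0.0, -0.0, 0.2] |d| 6.9 |w| 0.2
pA [341.2 286. ]
pB [345.7  91.8]
FL [273.  344.1]
FR [200.5  79.8]
cup [ 226.5 -105. ]
clip [355.4 383.5]
pull [252.3 226.9]
```

View pics/w1.png

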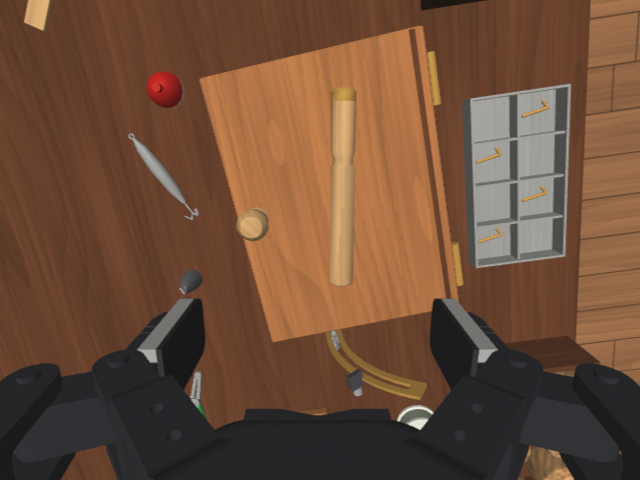

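The wrist view shows the club from (342,286) to (344,89), the pull at (252,224) and the clip at (354,382). All match my predictions to about 3 px. I'll enlarge the clip.

Run:
```python
from h import *
c=cam("wrist");crop(c,300,310,140,100,5,"w1c.png")
u=np.array([.9976,.069,0]);v=np.array([-.069,.9976,0]);H=np.array([.7277,.050,.108])
for off in (-.155,-.160,-.165):
  for th in (.42,.5,.55,.6,.65,.7,.8):
    print(off,th,[proj(c,H+v*off+r*(-u*np.cos(th)+np.array([0,0,np.sin(th)]))).round(1).tolist() for r in (.1405,.150,.1595,.165)])
```

```text
-0.155 0.42 [[358.2, 355.5], [350.4, 359.1], [342.4, 362.8], [337.8, 364.9]]
-0.155 0.5 [[364.0, 360.1], [356.4, 364.2], [348.7, 368.3], [344.2, 370.8]]
-0.155 0.55 [[368.1, 362.9], [360.8, 367.2], [353.2, 371.7], [348.8, 374.4]]
-0.155 0.6 [[372.7, 365.6], [365.6, 370.3], [358.3, 375.1], [354.0, 377.9]]
-0.155 0.65 [[377.7, 368.2], [370.9, 373.2], [363.8, 378.3], [359.7, 381.3]]
-0.155 0.7 [[383.1, 370.8], [376.6, 376.0], [369.9, 381.4], [365.9, 384.7]]
-0.155 0.8 [[395.0, 375.5], [389.3, 381.3], [383.5, 387.3], [380.0, 390.9]]
-0.16 0.42 [[359.0, 359.6], [351.2, 363.2], [343.3, 366.9], [338.7, 369.1]]
-0.16 0.5 [[364.8, 364.3], [357.3, 368.4], [349.6, 372.6], [345.1, 375.0]]
-0.16 0.55 [[369.0, 367.1], [361.7, 371.5], [354.2, 376.0], [349.8, 378.7]]
-0.16 0.6 [[373.6, 369.9], [366.5, 374.6], [359.2, 379.4], [354.9, 382.3]]
-0.16 0.65 [[378.5, 372.6], [371.7, 377.6], [364.8, 382.8], [360.6, 385.8]]
-0.16 0.7 [[383.9, 375.2], [377.5, 380.5], [370.8, 386.0], [366.9, 389.2]]
-0.16 0.8 [[395.8, 380.0], [390.2, 385.9], [384.4, 392.0], [380.9, 395.6]]
-0.165 0.42 [[359.9, 363.6], [352.1, 367.3], [344.3, 371.0], [339.6, 373.2]]
-0.165 0.5 [[365.7, 368.4], [358.2, 372.6], [350.6, 376.8], [346.1, 379.3]]
-0.165 0.55 [[369.9, 371.3], [362.6, 375.8], [355.1, 380.3], [350.7, 383.0]]
-0.165 0.6 [[374.4, 374.2], [367.4, 378.9], [360.2, 383.8], [355.9, 386.7]]
-0.165 0.65 [[379.4, 376.9], [372.6, 382.0], [365.7, 387.2], [361.6, 390.2]]
-0.165 0.7 [[384.8, 379.6], [378.3, 384.9], [371.7, 390.4], [367.8, 393.7]]
-0.165 0.8 [[396.7, 384.5], [391.1, 390.4], [385.3, 396.6], [381.8, 400.3]]
```

View pics/w1c.png

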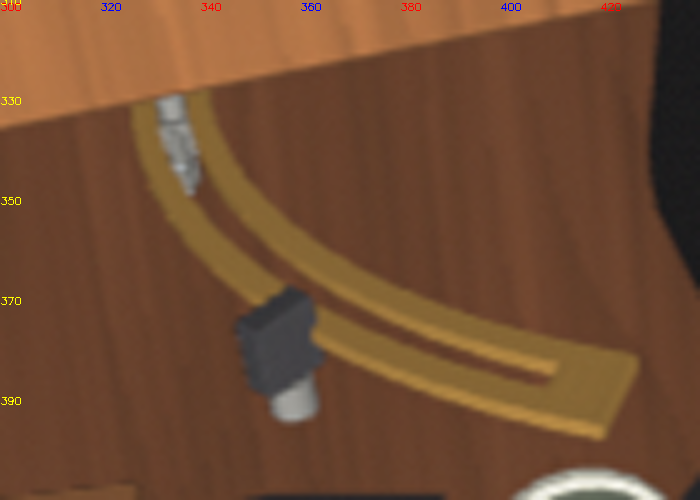

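Run:
```python
from h import *
rel([.626,.1075,.20],Rz([0,0,-1],[.144,.99,0]))
rel([.626,.1075,.12],Rz([0,0,-1],[.144,.99,0]))
```

```text
row [6.73, 2.63, 15.64, -0.0, 0.0, 0.0] |d| 17.2 |w| 0.0
row [6.74, 2.63, 23.64, -0.0, 0.0, 0.0] |d| 24.7 |w| 0.0
```

Call:
servo_tool(plan=[[[6.7,2.6,12,0,0,0],[6.7,2.6,15.6,0,0,0],[6.7,2.6,15.6,0,0,0],[6.7,2.6,15.6,0,0,0],[6.7,2.6,15.6,0,0,0],[6.7,2.6,18,0,0,0],[6.7,2.6,20,0,0,0],[6.7,2.6,22,0,0,0],[6.7,2.6,23,0,0,0],[6.7,2.6,23.5,0,0,0],[6.7,2.6,23.5,0,0,0],[6.7,2.6,23.5,0,0,0]]])

```text
time: 3.28
tool_pos: [0.6264, 0.1065, 0.123]
tcp_rot: [2.376, 2.054, 0.002]
wrist_force: [-0.1, -0.5, 0.8]
width: 0.998
```

Run:
```python
from h import *
st()
c=cam("wrist");cv2.imwrite("pics/w2.png",c["img"])
```

```text
t 3.2833 q [ 1.300e-01  2.550e-01  1.782e+00 -1.000e-03  1.102e+00  2.750e-01] p [0.6264 0.1065 0.123 ] x [ 0.144  0.99  -0.   ] z [ 0.002 -0.    -1.   ] F [-0.1 -0.5  0.8] w 0.998
```

View pics/w2.png

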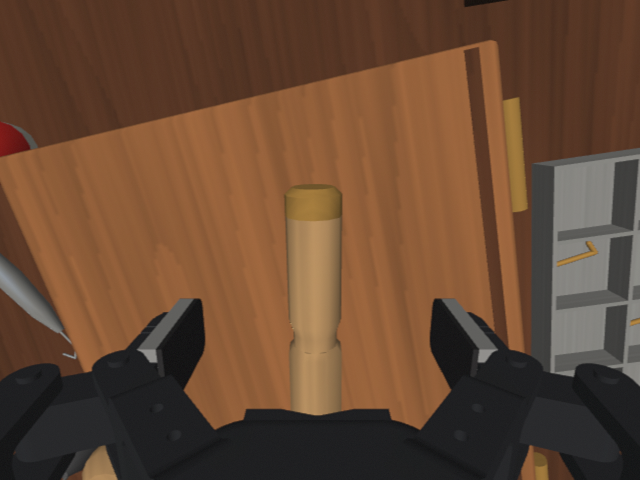

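Call:
servo_tool(plan=[[[0,0,0.3,0,0,0],[0,0,0.3,0,0,0],[0,0,0.3,0,0,0],[0,0,0.3,0,0,0],[0,0,0.3,0,0,0],[0,0,0.3,0,0,0],[0,0,0.3,0,0,0],[0,0,0.3,0,0,0]]], claw=0, grip_force=80)

```text
time: 4.0
tool_pos: [0.6268, 0.1068, 0.1204]
tcp_rot: [2.375, 2.054, 0.003]
wrist_force: [-0.7, -0.4, 0.3]
width: -0.001
```

Run:
```python
from h import *
st()
```

```text
t 4.0 q [ 1.300e-01  2.580e-01  1.784e+00 -1.000e-03  1.097e+00  2.750e-01] p [0.6268 0.1068 0.1204] x [0.144 0.99  0.   ] z [ 0.002 -0.    -1.   ] F [-0.7 -0.4  0.3] w -0.001
```

Run:
```python
from h import *
c=cam("wrist");cv2.imwrite("pics/w3.png",c["img"]);c=cam("side");crop(c,200,130,200,150,4,"d3.png")
```

```text
(no output)
```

View pics/w3.png

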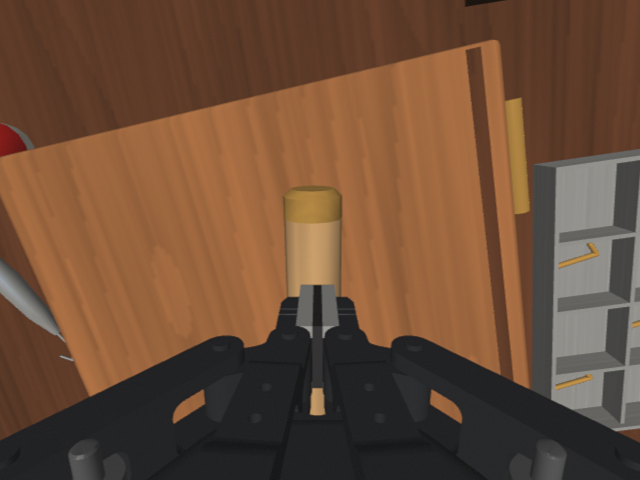

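View pics/d3.png

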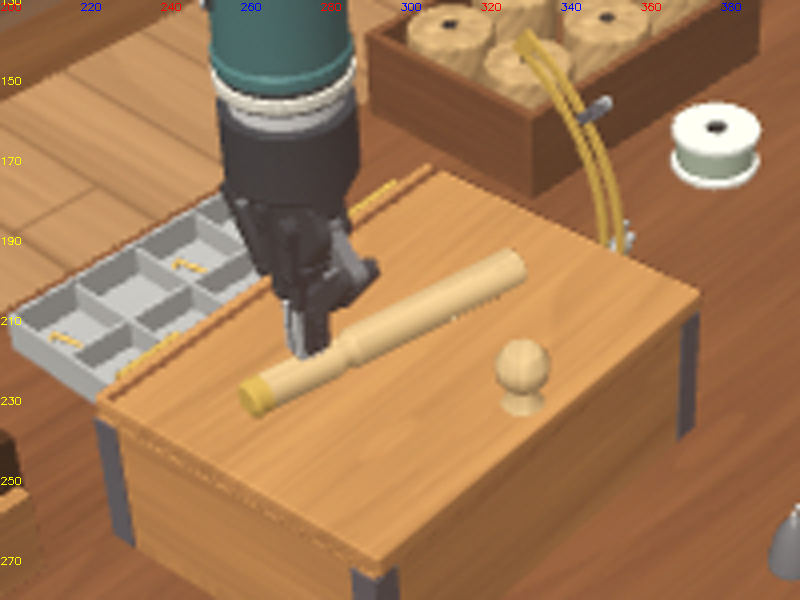

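Run:
```python
from h import *
st()
a=cam("scene");b=cam("side");s=bot.read_state()
for dz in (0,.01,.02,.03): print(dz,proj(b,s["tool_pos"]+[0,0,dz]).round(1),proj(a,s["tool_pos"]+[0,0,dz]).round(1))
crop(a,250,160,160,120,5,"s4.png")
crop(b,250,170,60,60,10,"d4.png")
```

```text
t 4.1 q [ 1.300e-01  2.580e-01  1.784e+00 -1.000e-03  1.097e+00  2.750e-01] p [0.6268 0.1068 0.1203] x [0.144 0.99  0.   ] z [ 0.002 -0.    -1.   ] F [-0.7  1.   0.3] w -0.004
0 [277.2 223.4] [346.8 266.2]
0.01 [276.9 220.1] [347.  263.7]
0.02 [276.6 216.8] [347.3 261.1]
0.03 [276.3 213.5] [347.5 258.6]
```

View pics/s4.png

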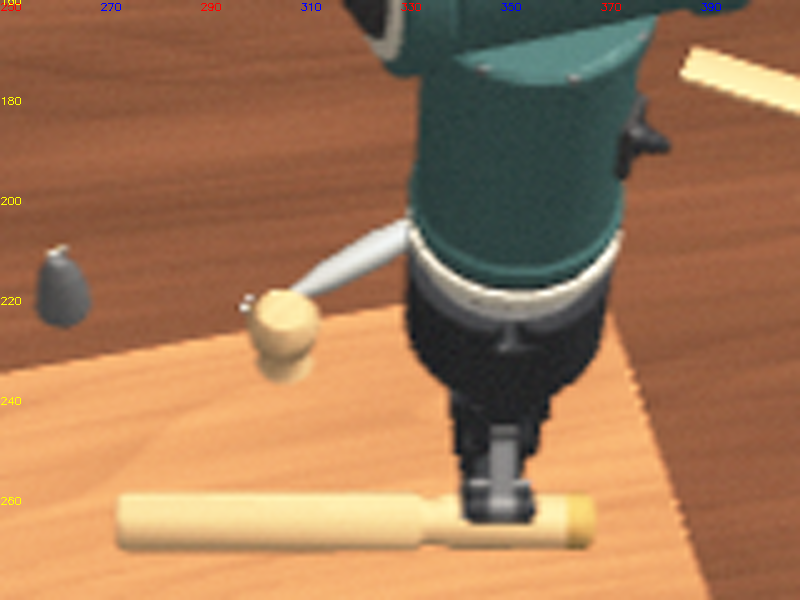

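View pics/d4.png

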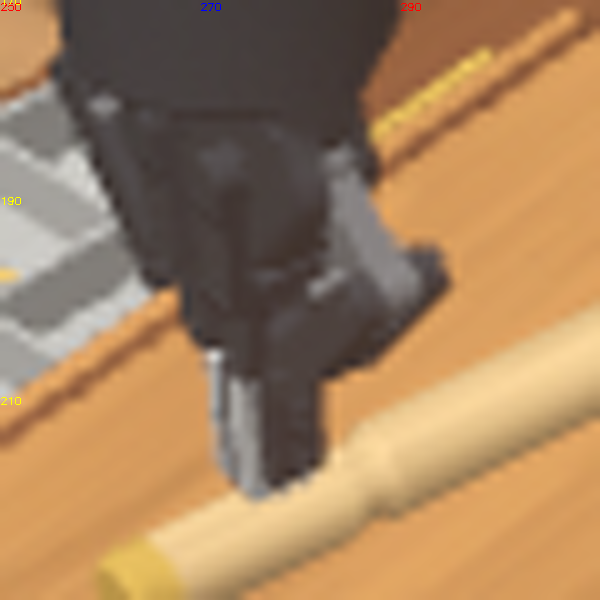

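Run:
```python
from h import *
a=cam("scene");b=cam("side");c=cam("wrist")
u=np.array([.9976,.069,0]);v=np.array([-.069,.9976,0]);H=np.array([.7277,.050,.116])
for dz in (0,.01,.02):
    c2=dict(c);c2["e"]=c["e"]+[0,0,dz]
    print(dz,[proj(c2,X).round(1).tolist() for X in ([.4937,.183,.114],H+.15*v,[.6325,.151,.128])])
X,e=tri([a,b],[(349.3,264.3),(276,219)]);print(X,e)
```

```text
0 [[-8.8, 164.6], [511.9, 40.5], [318.2, 196.3]]
0.01 [[9.0, 163.0], [500.2, 46.2], [318.1, 192.7]]
0.02 [[25.0, 161.5], [489.8, 51.2], [317.9, 189.5]]
[0.62945073 0.10930375 0.13309639] [array([-0.8, -0.4]), array([-0.8,  0.2])]
```

```bash
cat >> m.py <<'E'
print("----")
for k,(p,q) in {"grooveR":(S(703,376),D(108,401)),"edgeR":(S(712,395),D(100,397)),"grooveL":(S(135,487),D(437,171)),"edgeL":(S(133,512),D(430,166))}.items():
    X,e=tri([a,b],[p,q]);print(k,np.round(X,4),*e)
E
python3 m.py | sed -n '/----/,$p'
python3 - <<'E'
from h import *
import cv2
im=cv2.imread("pics/w1.png");c=cam("wrist");
# w1 pose
M=R.from_rotvec([-2.372,-2.06,0]).as_matrix();T=np.eye(4);T[:3,:3]=Rz([0,0,-1],[.14,.99,0]);T[:3,3]=[.5912,.0473,.3562]
from workcell import viewer
T=T@viewer.read_camera("wrist")["T_tool_cam"];c=dict(c,R=T[:3,:3],e=T[:3,3],img=im)
crop(c,180,10,280,200,2,"w1d.png");crop(c,180,220,280,190,2,"w1e.png")
for X in ([.4937,.183,.114],[.5147,-.1142,.114]): print(proj(c,X))
u=np.array([.9976,.069,0]);v=np.array([-.069,.9976,0]);H=np.array([.7277,.050,.114])
print(proj(c,H+.15*v),proj(c,H-.15*v))
im=cv2.imread("pics/w3.png")
E
```

```text
----
grooveR [0.7025 0.1965 0.114 ] [0.6 0.3] [ 0.6 -0.1]
edgeR [0.7118 0.1975 0.1118] [-0.2 -0.1] [-0.2  0. ]
grooveL [ 0.7237 -0.0973  0.1136] [0.2 0.1] [ 0.2 -0.1]
edgeL [ 0.7347 -0.1003  0.1103] [-0.3 -0.1] [-0.2  0.1]
[200.96347042  79.97766909]
[273.10840635 343.27489507]
[426.69950171  26.25711179] [461.05096021 308.10359302]
```

View pics/w1d.png

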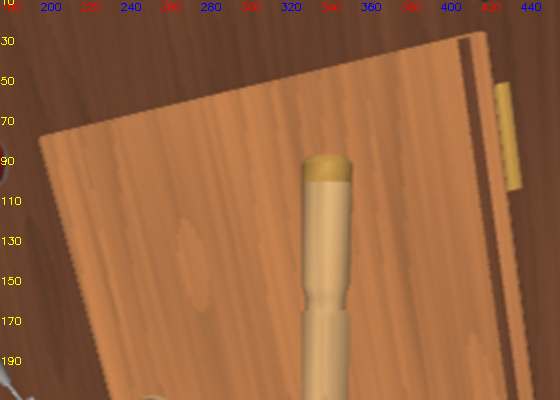

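View pics/w1e.png

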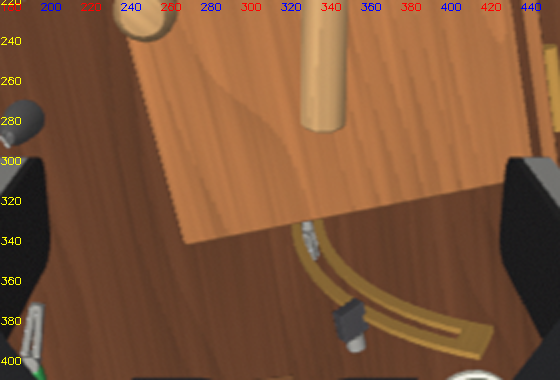

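The jaws closed just above the club: the width is 0 and the tips are about 2 cm higher than reported in both views. I'll open, then go down in small steps while watching the wrist force.

Call:
servo_tool(plan=[[[0,0,0,0,0,0],[0,0,0,0,0,0],[0,0,0,0,0,0],[0,0,0,0,0,0],[0,0,0.3,0,0,0],[0,0,0.6,0,0,0],[0,0,0.9,0,0,0],[0,0,1.1,0,0,0],[0,0,1.1,0,0,0]]], claw=6)

```text
time: 5.3
tool_pos: [0.6262, 0.1067, 0.1084]
tcp_rot: [2.376, 2.054, 0.001]
wrist_force: [0.3, -0.5, 0.7]
width: 0.703
```

Run:
```python
from h import *
st()
b=cam("side");crop(b,230,170,100,75,8,"d5.png");c=cam("wrist");cv2.imwrite("pics/w5.png",c["img"])
```

```text
t 5.3 q [ 0.13   0.269  1.794 -0.     1.077  0.275] p [0.6262 0.1067 0.1084] x [ 0.144  0.99  -0.   ] z [ 0.001 -0.    -1.   ] F [ 0.3 -0.5  0.7] w 0.703
```

View pics/d5.png

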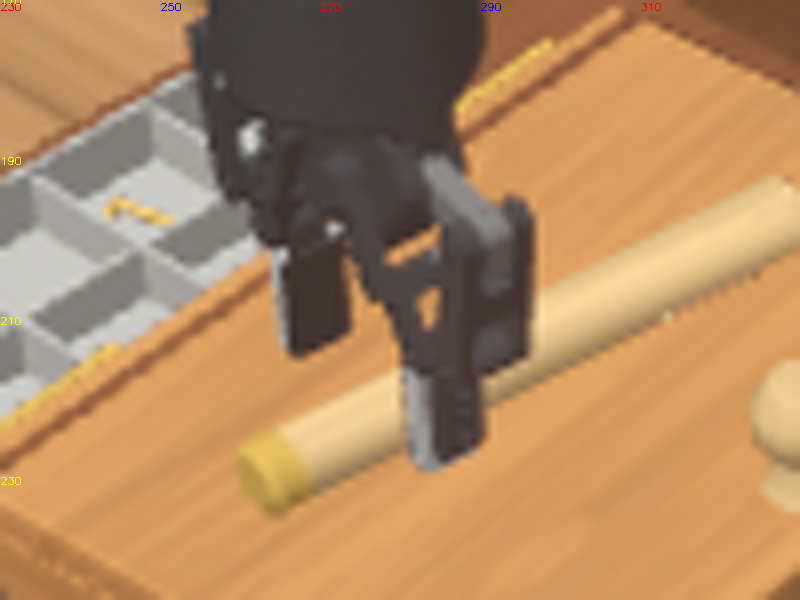

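View pics/w5.png

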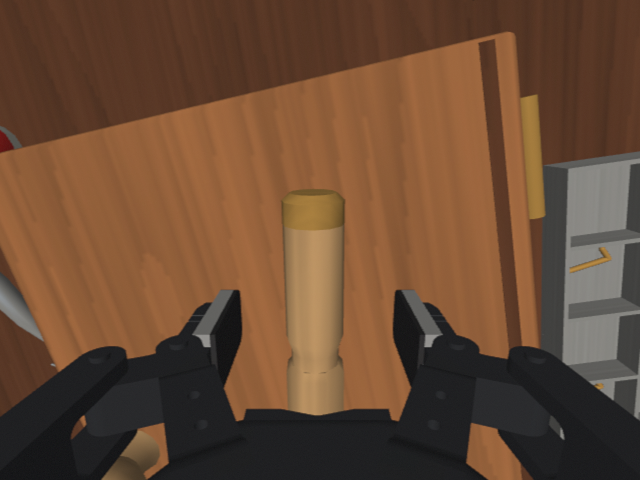

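Call:
servo_tool(plan=[[[0,0,0.3,0,0,0],[0,0,0.5,0,0,0],[0,0,0.5,0,0,0]]])

```text
time: 5.65
tool_pos: [0.6263, 0.1067, 0.1035]
tcp_rot: [2.376, 2.054, 0.001]
wrist_force: [0.0, 0.3, 0.1]
width: 0.702
```

Call:
servo_tool(plan=[[[0,0,0.2,0,0,0],[0,0,0.4,0,0,0],[0,0,0.4,0,0,0]]])

```text
time: 5.9
tool_pos: [0.6258, 0.1066, 0.0988]
tcp_rot: [2.376, 2.055, -0.0]
wrist_force: [-0.1, -0.4, -0.6]
width: 0.7
```

Run:
```python
from h import *
st()
b=cam("side");crop(b,230,170,100,75,8,"d6.png");a=cam("scene");crop(a,300,220,90,60,8,"s6.png")
```

```text
t 5.9 q [ 1.300e-01  2.780e-01  1.802e+00 -1.000e-03  1.062e+00  2.750e-01] p [0.6258 0.1066 0.0988] x [ 0.144  0.99  -0.   ] z [ 0. -0. -1.] F [-0.1 -0.4 -0.6] w 0.7
```

View pics/d6.png

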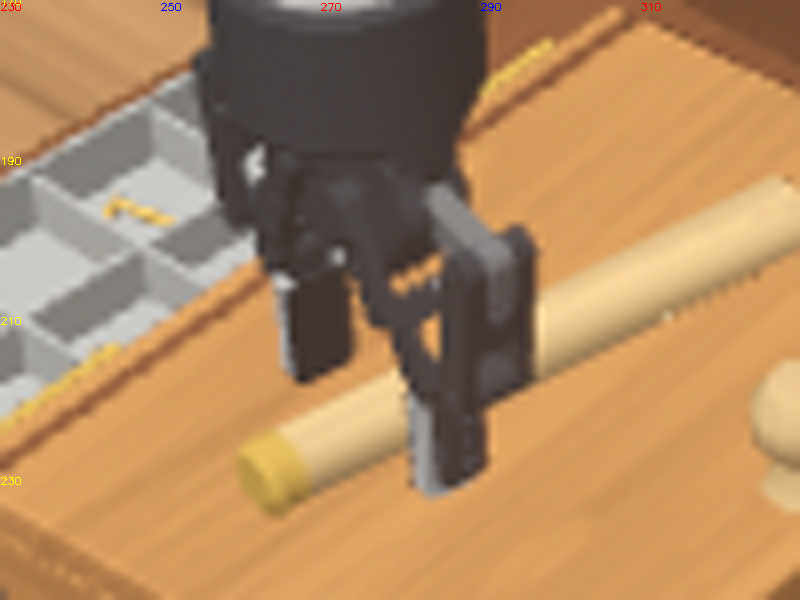

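View pics/s6.png

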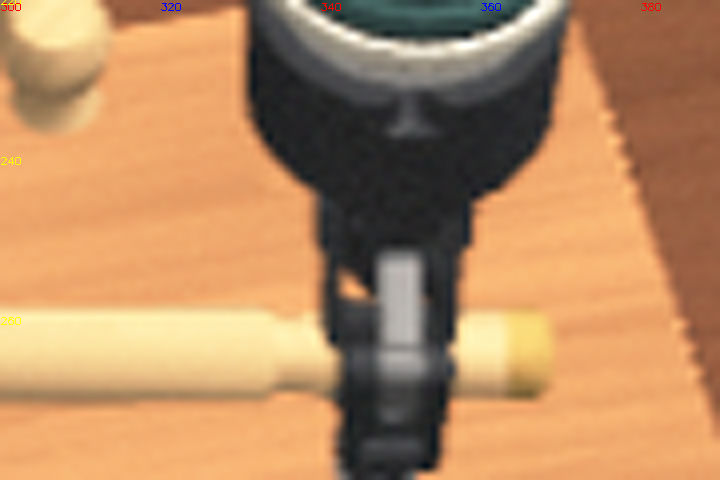

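Run:
```python
from h import *
b=cam("side");s=bot.read_state();M=R.from_rotvec(s["tcp_rot"]).as_matrix()
for dy in (-.03,-.036):
  for z in (.1,.11,.12,.13,.14):
    X=s["tool_pos"]+M@np.array([.011,dy,0]);X[2]=z;print(dy,z,proj(b,X).round(1))
```

```text
-0.03 0.1 [281.5 238.5]
-0.03 0.11 [281.2 235.3]
-0.03 0.12 [280.9 232. ]
-0.03 0.13 [280.6 228.7]
-0.03 0.14 [280.3 225.4]
-0.036 0.1 [283.  239.8]
-0.036 0.11 [282.7 236.6]
-0.036 0.12 [282.4 233.3]
-0.036 0.13 [282.1 230. ]
-0.036 0.14 [281.8 226.7]
```

Call:
servo_tool(plan=[[[0,0,0,0,0,0],[0,0,0,0,0,0],[0,0,0,0,0,0],[0,0,0,0,0,0],[0,0,0,0,0,0],[0,0,0,0,0,0]]], claw=0, grip_force=80)

```text
time: 6.55
tool_pos: [0.6265, 0.1067, 0.0999]
tcp_rot: [2.375, 2.054, 0.002]
wrist_force: [-0.5, 0.8, 2.8]
width: 0.245
```

Run:
```python
from h import *
st()
b=cam("side");crop(b,230,170,100,75,8,"d7.png");c=cam("wrist");crop(c,220,160,200,150,4,"w7.png")
```

```text
t 6.55 q [ 0.13   0.277  1.801 -0.     1.062  0.275] p [0.6265 0.1067 0.0999] x [0.144 0.99  0.   ] z [ 0.002 -0.    -1.   ] F [-0.5  0.8  2.8] w 0.245
```

View pics/d7.png

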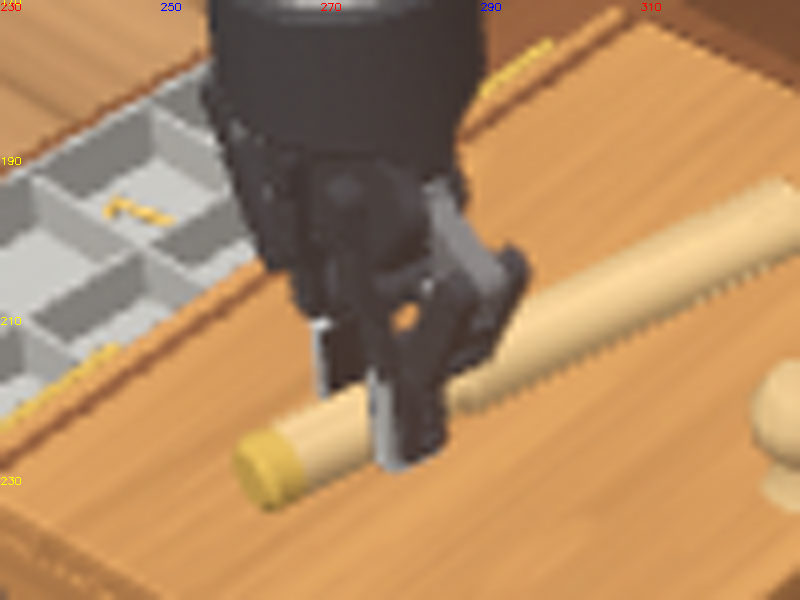

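View pics/w7.png

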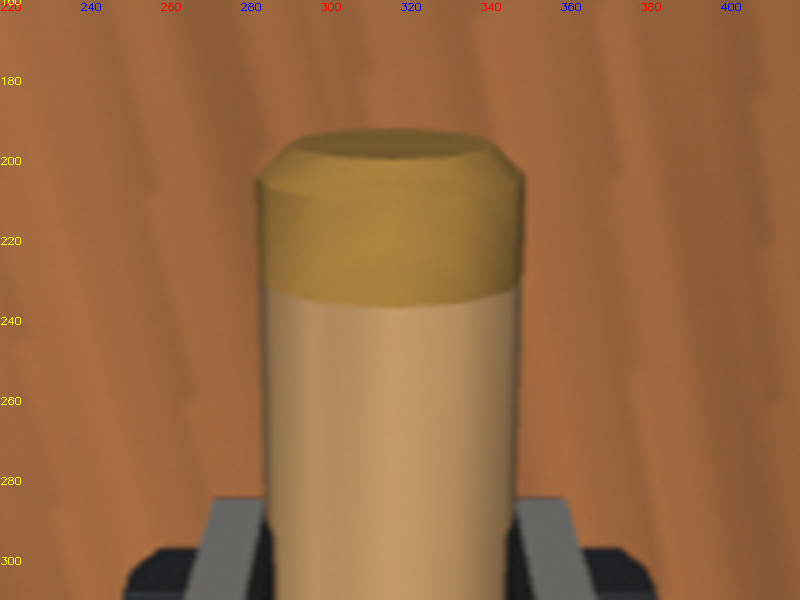

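Call:
servo_tool(plan=[[[0,0,-1,0,0,0],[0,0,-2.5,0,0,0],[0,0,-5,0,0,0],[0,0,-8,0,0,0],[0,0,-11,0,0,0],[0,0,-14,0,0,0],[0,0,-17,0,0,0],[0,0,-20,0,0,0],[0,0,-20,0,0,0],[0,0,-20,0,0,0]]])

```text
time: 7.48
tool_pos: [0.6275, 0.107, 0.3029]
tcp_rot: [2.373, 2.052, 0.009]
wrist_force: [0.5, 0.4, -2.0]
width: 0.247
```

Run:
```python
from h import *
st()
b=cam("side");crop(b,180,70,200,150,4,"d8.png")
v=np.array([-.069,.9976,0])
az=np.radians(85);h=np.array([np.cos(az),np.sin(az),0])
e=np.radians(12)
rel([.54,.22,.36],Rz(h*np.cos(e)-np.array([0,0,np.sin(e)]),[0,0,1]))
```

```text
t 7.4833 q [ 0.13   0.145  1.578 -0.     1.411  0.275] p [0.6275 0.107  0.3029] x [0.144 0.99  0.002] z [ 0.007  0.001 -1.   ] F [ 0.5  0.4 -2. ] w 0.247
row [9.96, -10.15, -6.0, 2.4, 78.0, -2.7] |d| 15.4 |w| 78.0
```

View pics/d8.png

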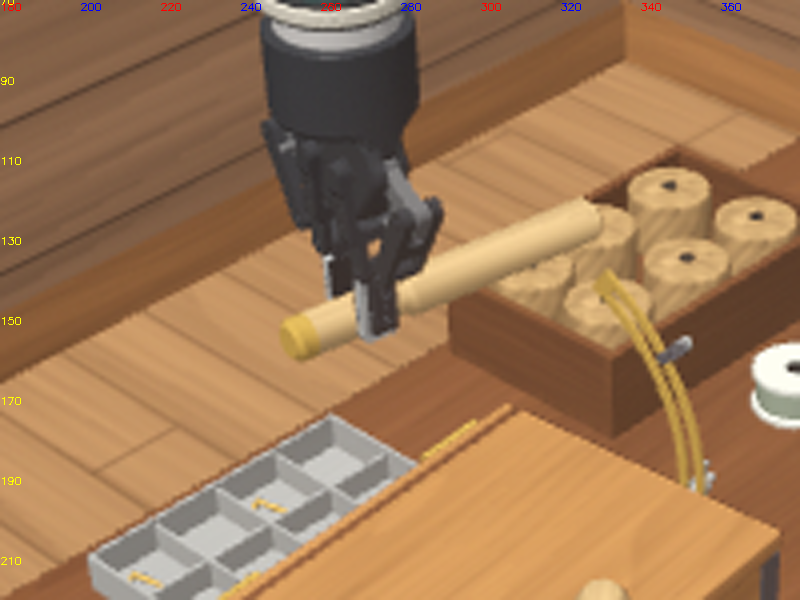

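Call:
servo_tool(plan=[[[1,-1,-3,0,7,0],[2,-2,-6,0,14,0],[3,-3,-6,0,21,0],[4,-4,-6,0,28,0],[5,-5,-6,1,35,-1],[6,-6,-6,1,42,-1],[7,-7,-6,1,49,-1],[8,-8,-6,1.5,56,-2],[9,-9,-6,2,63,-2],[10,-10,-6,2,70,-2.5],[10,-10,-6,2.4,78,-2.7],[10,-10,-6,2.4,78,-2.7],[10,-10,-6,2.4,78,-2.7],[10,-10,-6,2.4,78,-2.7],[10,-10,-6,2.4,78,-2.7]]])

```text
time: 8.78
tool_pos: [0.5422, 0.2202, 0.3611]
tcp_rot: [-1.432, -1.316, -1.16]
wrist_force: [0.3, 0.4, -1.4]
width: 0.251
```

Run:
```python
from h import *
st()
b=cam("side");a=cam("scene");crop(b,100,60,260,240,3,"d9.png");crop(a,310,80,200,200,3,"s9.png")
```

```text
t 8.7833 q [-0.311  0.123  2.049  1.27   1.632 -0.637] p [0.5422 0.2202 0.3611] x [0.016 0.209 0.978] z [ 0.085  0.974 -0.21 ] F [ 0.3  0.4 -1.4] w 0.251
```

View pics/d9.png

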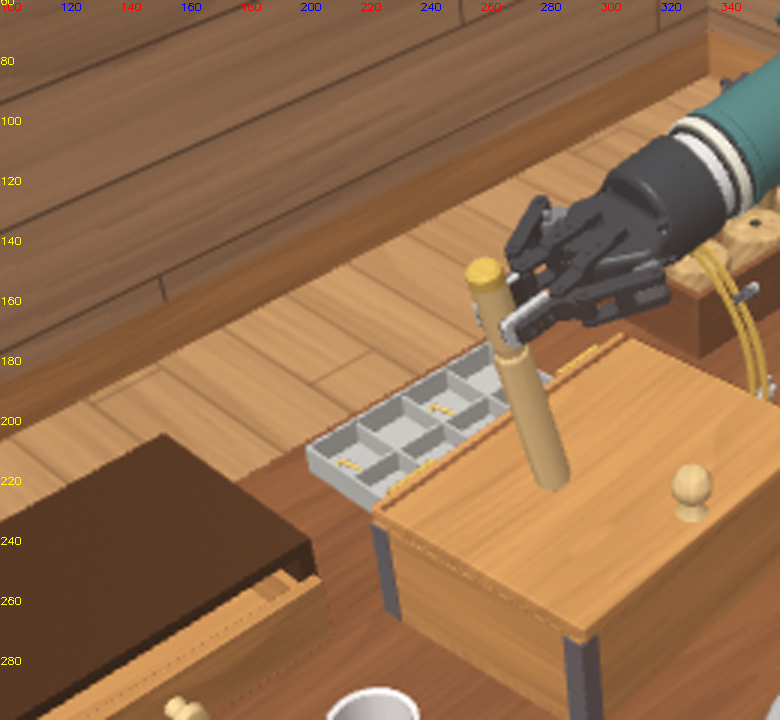

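View pics/s9.png

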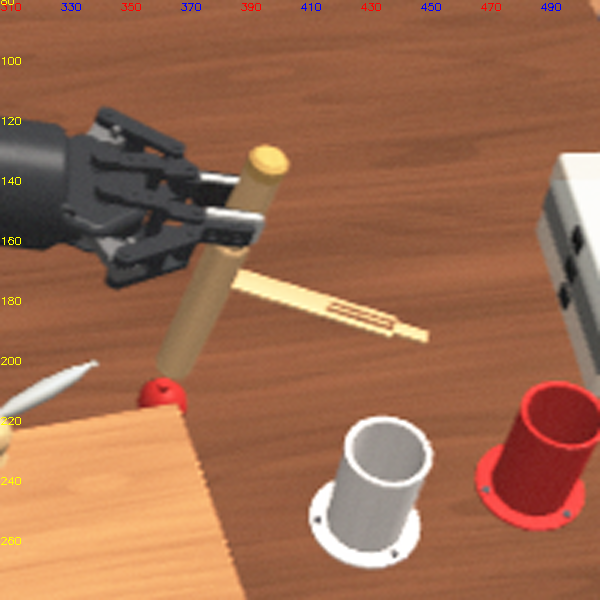

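Run:
```python
from h import *
b=cam("side");a=cam("scene");s=bot.read_state();M=R.from_rotvec(s["tcp_rot"]).as_matrix()
T,e=tri([a,b],[(399.5,132.5),(261.5,149.5)]);print(T,e)
B,e2=tri([a,b],[(366.8,203),(284.3,220)]);print(B,e2,np.linalg.norm(T-B))
ax=(T-B)/np.linalg.norm(T-B);print("ax",ax,"lean deg",np.degrees(np.arccos(ax[2])),"tool x",M[:,0])
m=(T+B)/2
print("top in tool",(M.T@(T-s["tool_pos"])).round(4),"bot in tool",(M.T@(B-s["tool_pos"])).round(4))
```

```text
[0.53873112 0.20152717 0.40900744] [array([-0.1, -0.1]), array([-0.1,  0. ])]
[0.53744864 0.16012813 0.21370341] [array([0.2, 0.1]), array([ 0.2, -0.1])] 0.19964766439139622
ax [0.00642372 0.2073605  0.97824351] lean deg 11.973541416452628 tool x [0.01458048 0.2083939  0.97793629]
top in tool [ 0.0425 -0.0014 -0.0286] bot in tool [-0.1572  0.0002 -0.0282]
```

Run:
```python
from h import *
s=bot.read_state();M=R.from_rotvec(s["tcp_rot"]).as_matrix()
B=s["tool_pos"]+M@np.array([-.1572,.0,-.0284]);ax=M[:,0]
Bs=np.array([.547,.3283,.018])
for k in (.17,.115): print((M.T@(Bs+ax*k-B)*100).round(2))
```

```text
[ 1.38 -0.53 20.57]
[-4.12 -0.53 20.57]
```

Call:
servo_tool(plan=[[[0.5,0,2,0,0,0],[1.4,-0.5,5,0,0,0],[1.4,-0.5,8.5,0,0,0],[1.4,-0.5,12,0,0,0],[1.4,-0.5,15.5,0,0,0],[1.4,-0.5,18.5,0,0,0],[0,-0.5,20.6,0,0,0],[-2,-0.5,20.6,0,0,0],[-4.1,-0.5,20.6,0,0,0],[-4.1,-0.5,20.6,0,0,0],[-4.1,-0.5,20.6,0,0,0],[-4.1,-0.5,20.6,0,0,0]]])

```text
time: 9.98
tool_pos: [0.5544, 0.4131, 0.2802]
tcp_rot: [-1.43, -1.317, -1.164]
wrist_force: [0.1, -0.3, -1.0]
width: 0.246
```

Run:
```python
from h import *
st()
b=cam("side");a=cam("scene");crop(b,160,180,120,160,4,"d10.png");crop(a,380,130,120,140,4,"s10.png")
```

```text
t 9.9833 q [ 0.056  0.233  2.104  1.516  1.324 -0.749] p [0.5544 0.4131 0.2802] x [0.013 0.207 0.978] z [ 0.085  0.974 -0.208] F [ 0.1 -0.3 -1. ] w 0.246
```

View pics/d10.png

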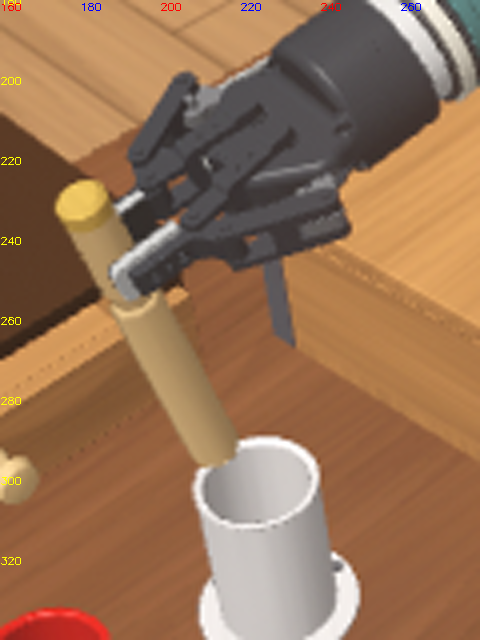

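View pics/s10.png

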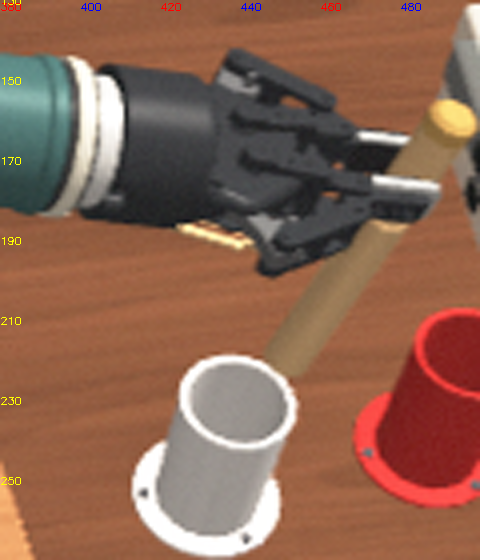

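Run:
```python
from h import *
b=cam("side");a=cam("scene");s=bot.read_state();M=R.from_rotvec(s["tcp_rot"]).as_matrix()
B=s["tool_pos"]+M@np.array([-.1572,.0,-.0284]);T=s["tool_pos"]+M@np.array([.0425,0,-.0284]);ax=M[:,0]
print(B,T,proj(a,B),proj(b,B),proj(a,T),proj(b,T))
print(tri([a,b],[(380+285/4,130+362/4),(160+217/4,180+454/4)]),tri([a,b],[(380+452/4,130+117/4),(160+84/4,180+197/4)]))
# line point in cup at z .053
for z in (.1,.053,.018): print(z,B+ax*(z-B[2])/ax[2])
Bs=np.array([.547,.3283,.018]);print((M.T@(Bs-B)*100).round(2))
```

```text
[0.55021336 0.35252312 0.13241982] [0.55256239 0.39404418 0.32774153] [450.07782093 221.14111001] [214.41787048 292.44239865] [493.24220452 159.11551573] [180.0818737  229.14276329]
(array([0.54850134, 0.35511377, 0.1323662 ]), [array([-0.3, -0.1]), array([-0.3,  0.1])]) (array([0.55206652, 0.39326744, 0.3271721 ]), [array([-0.3, -0.1]), array([-0.3,  0. ])])
0.1 [0.54982347 0.34563138 0.1       ]
0.053 [0.54925822 0.33564023 0.053     ]
0.018 [0.5488373 0.3282    0.018    ]
[-1.17e+01 -1.80e-01 -1.00e-02]
```

Call:
servo_tool(plan=[[[-1.5,-0.2,0,0,0,0],[-3,-0.2,0,0,0,0],[-4.5,-0.2,0,0,0,0],[-6,-0.2,0,0,0,0],[-7,-0.2,0,0,0,0],[-7,-0.2,0,0,0,0]]])

```text
time: 10.68
tool_pos: [0.5512, 0.398, 0.2098]
tcp_rot: [-1.432, -1.317, -1.162]
wrist_force: [-0.7, -0.2, -1.1]
width: 0.245
```

Run:
```python
from h import *
st()
b=cam("side");a=cam("scene");crop(b,160,200,120,150,4,"d11.png");crop(a,380,160,120,120,4,"s11.png")
```

```text
t 10.6833 q [ 0.028  0.344  2.133  1.529  1.334 -0.893] p [0.5512 0.398  0.2098] x [0.015 0.209 0.978] z [ 0.085  0.974 -0.209] F [-0.7 -0.2 -1.1] w 0.245
```

View pics/d11.png

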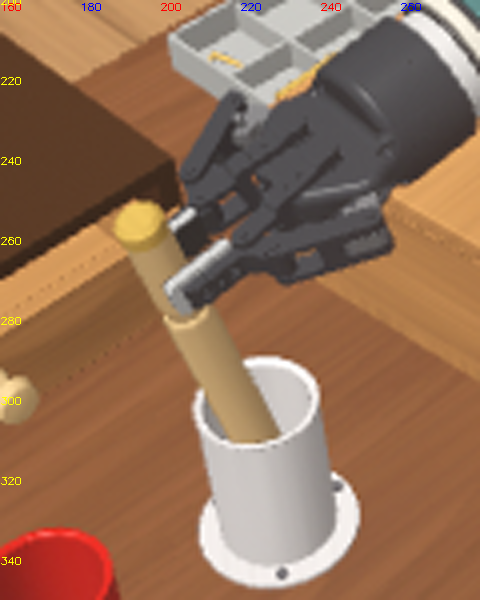

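View pics/s11.png

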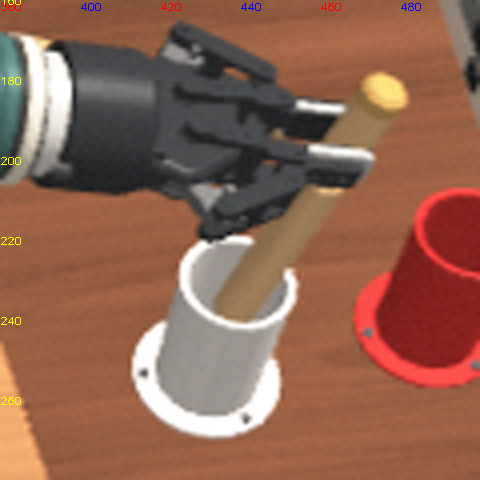

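Call:
servo_tool(plan=[[[-1,0,0,0,0,0],[-2,0,0,0,0,0],[-3,0,0,0,0,0],[-4,0,0,0,0,0],[-4.9,0,0,0,0,0],[-4.9,0,0,0,0,0],[-4.9,0,0,0,0,0]]])

```text
time: 11.37
tool_pos: [0.5511, 0.3882, 0.1633]
tcp_rot: [-1.431, -1.316, -1.163]
wrist_force: [-0.2, 0.0, -1.5]
width: 0.247
```

Run:
```python
from h import *
st()
b=cam("side");a=cam("scene");crop(b,160,200,120,150,4,"d12.png");crop(a,380,160,120,120,4,"s12.png")
```

```text
t 11.3667 q [ 0.009  0.433  2.137  1.537  1.343 -0.989] p [0.5511 0.3882 0.1633] x [0.014 0.207 0.978] z [ 0.086  0.974 -0.207] F [-0.2  0.  -1.5] w 0.247
```

View pics/d12.png

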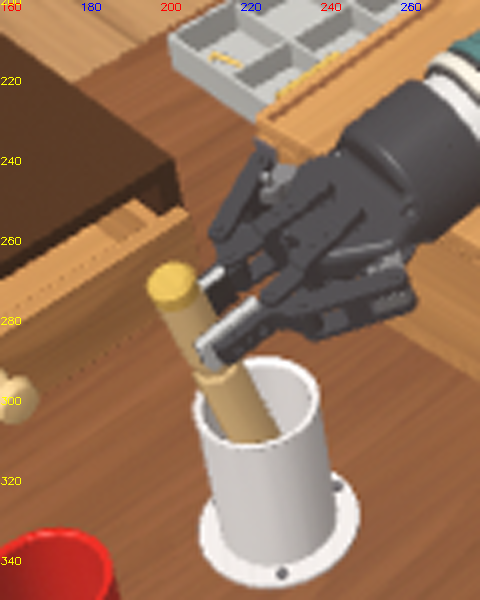

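View pics/s12.png

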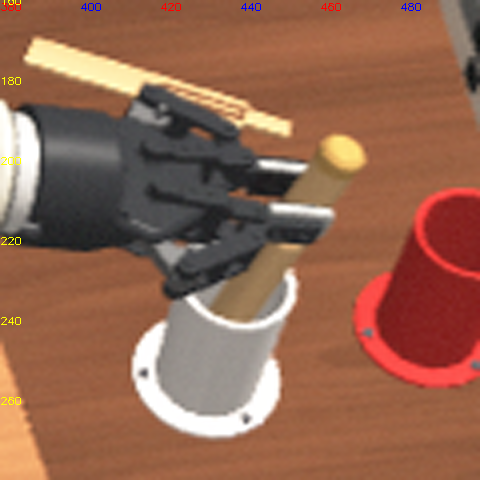

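Call:
servo_tool(plan=[[[0,0,0,0,0,0],[0,0,0,0,0,0],[0,0,0,0,0,0],[0,0,0,0,0,0],[0,0,0,0,0,0],[0,0,0,0,0,0],[0,0,-1.5,0,0,0],[0,0,-3,0,0,0],[0.5,0,-5,0,0,0],[2,0,-7,0,0,0],[5,0,-8.5,0,0,0],[8,0,-10,0,0,0],[11,0,-10,0,0,0],[11,0,-10,0,0,0]]], claw=7.5)

```text
time: 12.63
tool_pos: [0.5469, 0.3133, 0.3003]
tcp_rot: [-1.424, -1.322, -1.177]
wrist_force: [0.8, 0.0, 1.5]
width: 0.874
```

Run:
```python
from h import *
st()
b=cam("side");a=cam("scene");crop(b,160,230,120,120,4,"d13.png");crop(a,380,160,120,120,4,"s13.png")
```

```text
t 12.6333 q [-0.137  0.187  2.116  1.388  1.467 -0.745] p [0.5469 0.3133 0.3003] x [0.001 0.205 0.979] z [ 0.089  0.975 -0.204] F [0.8 0.  1.5] w 0.874
```

View pics/d13.png

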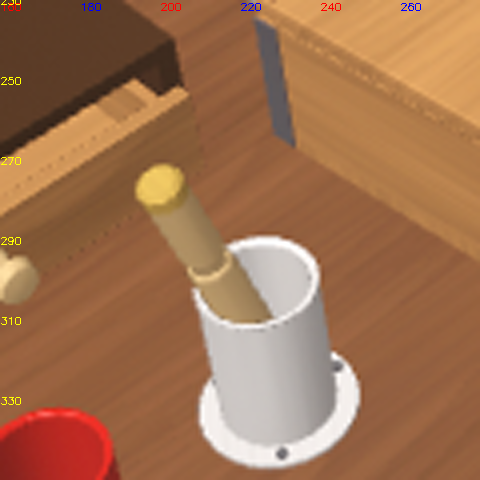

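View pics/s13.png

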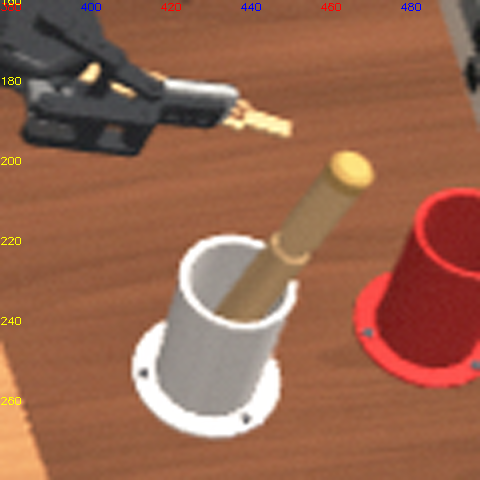

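Run:
```python
from h import *
s=bot.read_state();M=R.from_rotvec(s["tcp_rot"]).as_matrix()
for P in ([.56,.0,.38],[.59,-.27,.27]): print((M.T@(np.array(P)-s["tool_pos"])*100).round(1))
b=cam("side");a=cam("scene")
T,e=tri([a,b],[(380+352/4,160+169/4),(160+162/4,230+184/4)]);print(T,e)
```

```text
[  1.9   4.3 -32.2]
[-14.5   9.5 -56. ]
[0.55089943 0.37630607 0.19679208] [array([-0.5, -0.1]), array([-0.5,  0.1])]
```

Call:
servo_tool(plan=[[[4,1,-4,0,0,0],[5,2,-8,0,0,0],[5,3,-12,0,0,0],[4,3,-16,0,0,0],[4,4,-20,0,0,0],[3,4,-24,0,0,0],[2,4,-28,0,0,0],[2,4,-32,0,0,0],[0,5,-36,0,0,0],[0,5,-40,0,0,0],[-1,6,-44,0,0,0],[-4,7,-48,0,0,0],[-7,8,-52,0,0,0],[-10,9.5,-56,0,0,0],[-14.5,9.5,-56,0,0,0],[-14.5,9.5,-56,0,0,0],[-14.5,9.5,-56,0,0,0],[-14.5,9.5,-56,0,0,0]]])

```text
time: 14.33
tool_pos: [0.5879, -0.2701, 0.2622]
tcp_rot: [-1.428, -1.307, -1.163]
wrist_force: [0.2, -0.1, 0.4]
width: 0.879
```

Run:
```python
from h import *
st()
c=cam("wrist");cv2.imwrite("pics/w14.png",c["img"]);cv2.imwrite("pics/s14.png",cam("scene")["img"])
```

```text
t 14.3333 q [-0.876  0.758  1.343  0.92   2.093 -0.792] p [ 0.5879 -0.2701  0.2622] x [0.019 0.2   0.98 ] z [ 0.085  0.976 -0.201] F [ 0.2 -0.1  0.4] w 0.879
```

View pics/w14.png

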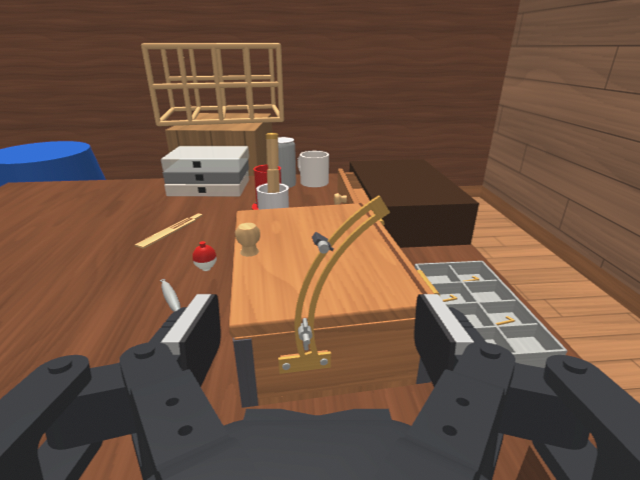

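View pics/s14.png

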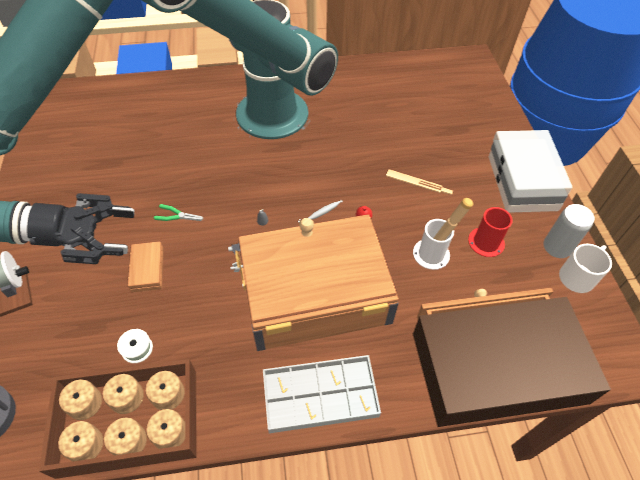

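Run:
```python
from h import *
c=cam("wrist")
u=np.array([.9976,.069,0]);v=np.array([-.069,.9976,0]);H=np.array([.7277,.050,.108])
P=lambda th,r,off:proj(c,H+v*off+r*(-u*np.cos(th)+np.array([0,0,np.sin(th)])))
crop(c,270,180,140,200,4,"w15r.png")
im=c["img"].copy();s=4;x0,y0=270,180
im=cv2.resize(im[y0:y0+200,x0:x0+140],None,fx=s,fy=s,interpolation=cv2.INTER_CUBIC)
q=lambda p:tuple(int(t) for t in ((p-[x0,y0]+.5)*s-.5))
for th in np.arange(0,1.01,.1):
    cv2.line(im,q(P(th,.1405,-.1565)),q(P(th,.1595,-.1565)),(255,0,0),1)
for th in (.42,.5,.55,.6,.65,.7): cv2.line(im,q(P(th,.14,-.158)),q(P(th,.175,-.158)),(0,255,0) if th!=.6 else (0,0,255),1)
cv2.imwrite("pics/w15.png",im)
print(P(0,.15,-.1565),P(0,.15,-.17))
```

```text
[304.61380524 332.42568019] [306.35159175 341.7158853 ]
```

View pics/w15r.png

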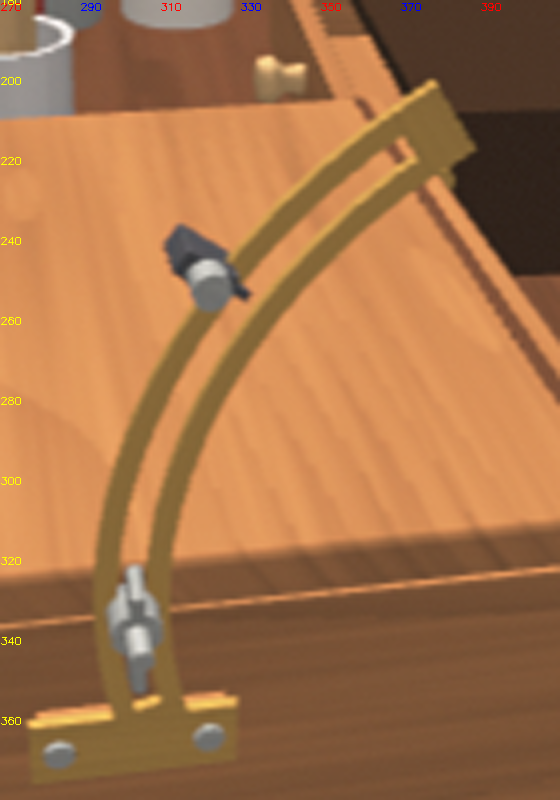

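View pics/w15.png

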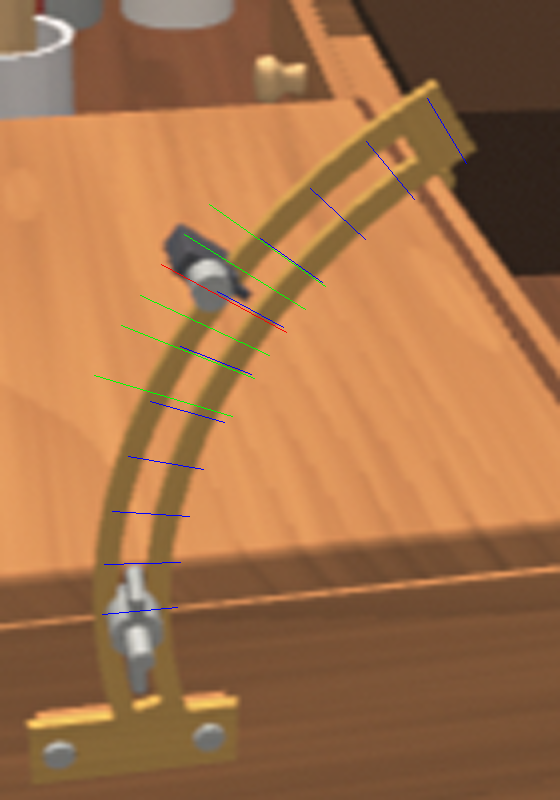

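Run:
```python
from h import *
st()
Rt=Rz([0,0,-1],[-.9976,-.069,0])
rel([.53,-.20,.42],Rt); rel([.5235,.0357,.32],Rt)
s=bot.read_state();R0=R.from_rotvec(s["tcp_rot"]).as_matrix();w=R.from_matrix(R0.T@Rt).as_rotvec()
for f in (.25,.5,.75): 
    M=R0@R.from_rotvec(w*f).as_matrix();print(f,M[:,2].round(2),M[:,0].round(2))
```

```text
t 14.4833 q [-0.874  0.75   1.341  0.921  2.093 -0.792] p [ 0.5889 -0.2693  0.268 ] x [0.012 0.207 0.978] z [ 0.084  0.975 -0.207] F [-0.4 -0.2  0.1] w 0.879
row [16.23, -6.36, 3.11, 66.3, -56.3, -81.3] |d| 17.7 |w| 119.1
row [11.32, -9.07, 28.1, 66.3, -56.3, -81.3] |d| 31.6 |w| 119.1
0.25 [-0.16  0.87 -0.47] [-0.35  0.4   0.85]
0.5 [-0.26  0.62 -0.74] [-0.69  0.41  0.6 ]
0.75 [-0.21  0.31 -0.93] [-0.93  0.24  0.29]
```

Call:
servo_tool(plan=[[[4,-1,0,4,-3.4,-4.9],[8,-2,0,8,-6.8,-9.7],[12,-4,1,12,-10,-14.6],[15,-5,2,15.9,-13.5,-19.5],[16,-6,3,20,-17,-24.4],[16,-6,3,23.9,-20.3,-29.3],[16,-6,3,27.8,-23.6,-34],[16,-6.4,4,31.8,-27,-39],[16,-6.4,5,35.8,-30.4,-44],[16,-6.4,7,39.8,-33.8,-48.8],[16,-6.4,9,43.8,-37.2,-53.7],[16,-7,11,47.7,-40.5,-58.5],[16,-7,13,51.7,-43.9,-63.4],[15.5,-8,16,55.7,-47.3,-68.3],[15,-8,19,59.7,-50.7,-73.2],[14,-9,22,63.6,-54,-78],[13,-9,25,66.3,-56.3,-81.3],[11.3,-9.1,28.1,66.3,-56.3,-81.3],[11.3,-9.1,28.1,66.3,-56.3,-81.3],[11.3,-9.1,28.1,66.3,-56.3,-81.3]]])

```text
time: 16.15
tool_pos: [0.5211, 0.038, 0.3205]
tcp_rot: [0.116, -3.139, -0.0]
wrist_force: [-0.2, 0.4, -0.3]
width: 0.877
```

Call:
servo_tool(plan=[[[0,0,0,0,0,0],[0,0,0,0,0,0]]], claw=7)

```text
time: 16.32
tool_pos: [0.5213, 0.0377, 0.3229]
tcp_rot: [-0.115, 3.136, 0.001]
wrist_force: [-0.4, -0.5, 0.4]
width: 0.822
```

Run:
```python
from h import *
st()
c=cam("wrist");cv2.imwrite("pics/w16.png",c["img"])
Rt=Rz([0,0,-1],[-.9976,-.069,0]);rel([.5235,.0357,.20],Rt);rel([.5235,.0357,.107],Rt)
print(proj(c,[.5221,.0354,.142]),proj(c,[.5235,.0357,.156]))
```

```text
t 16.3167 q [ 0.024 -0.08   1.774  0.     1.444 -1.62 ] p [0.5213 0.0377 0.3229] x [-0.997 -0.073 -0.003] z [ 0.003  0.    -1.   ] F [-0.4 -0.5  0.4] w 0.822
row [-0.14, -0.17, 12.26, 0.0, 0.2, 0.2] |d| 12.3 |w| 0.3
row [-0.11, -0.17, 21.56, 0.0, 0.2, 0.2] |d| 21.6 |w| 0.3
[312.286003   211.41317082] [312.33360779 216.1557036 ]
```

View pics/w16.png

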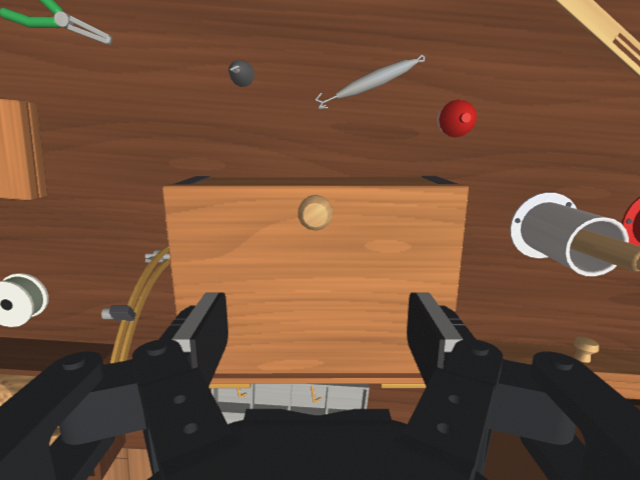

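Call:
servo_tool(plan=[[[0,0,3,0,0,0],[0,0,7,0,0,0],[0,0,11,0,0,0],[0,0,14,0,0,0],[0,0,16.5,0,0,0],[0,0,18.5,0,0,0],[0,0,20,0,0,0],[0,0,21,0,0,0],[0,0,21.5,0,0,0],[0,0,21.5,0,0,0],[0,0,21.5,0,0,0]]])

```text
time: 17.28
tool_pos: [0.5232, 0.0368, 0.1086]
tcp_rot: [-0.112, 3.135, 0.0]
wrist_force: [0.4, 0.5, -0.1]
width: 0.819
```

Run:
```python
from h import *
st()
c=cam("wrist");cv2.imwrite("pics/w17.png",c["img"]);b=cam("side");crop(b,270,140,140,120,5,"d17.png")
```

```text
t 17.2833 q [ 0.023  0.066  2.032  0.     1.04  -1.62 ] p [0.5232 0.0368 0.1086] x [-0.997 -0.072 -0.004] z [ 0.004  0.    -1.   ] F [ 0.4  0.5 -0.1] w 0.819
```

View pics/w17.png

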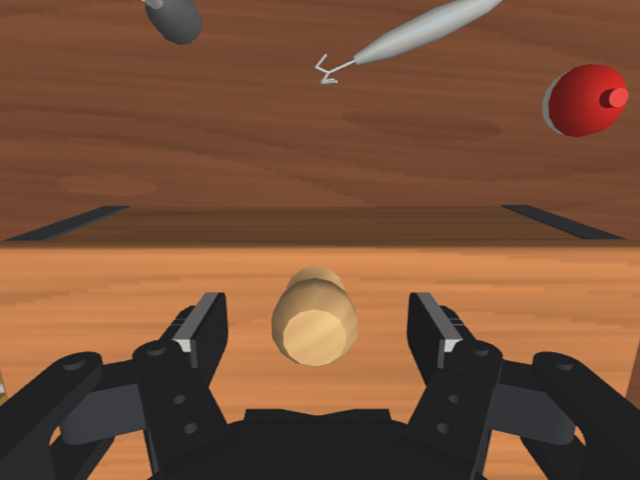

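View pics/d17.png

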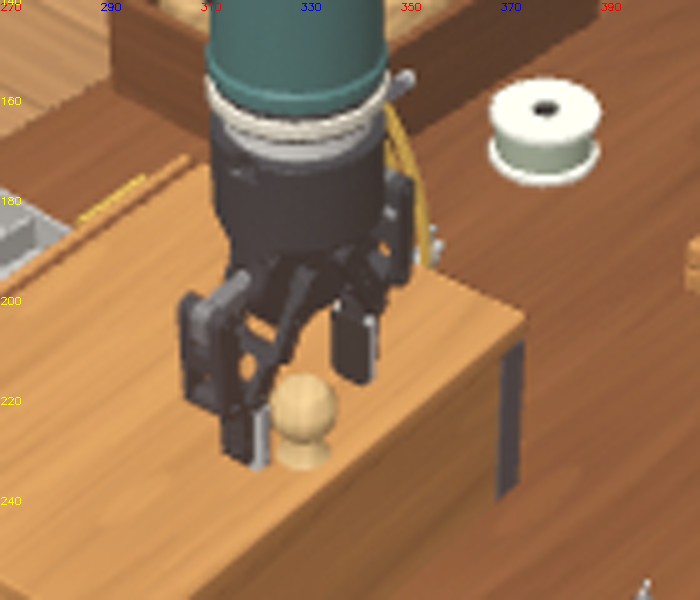

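Call:
servo_tool(plan=[[[0,0,0,0,0,0],[0,0,0,0,0,0],[0,0,0,0,0,0],[0,0,0,0,0,0],[0,0,0,0,0,0],[0,0,0,0,0,0]]], claw=0, grip_force=100)

```text
time: 17.88
tool_pos: [0.5244, 0.0358, 0.1108]
tcp_rot: [-0.115, 3.132, -0.004]
wrist_force: [-2.0, -4.1, 7.4]
width: 0.325
```

Run:
```python
from h import *
st()
c=cam("wrist");crop(c,220,200,200,150,4,"w18.png")
s=bot.read_state();R0=R.from_rotvec(s["tcp_rot"]).as_matrix();p0=s["tool_pos"]
H=np.array([.7277,.050,.108]);v=np.array([-.069,.9976,0])
for th in np.arange(.05,.63,.057):
    Q=R.from_rotvec(v*th).as_matrix()
    d=R0.T@(H+Q@(p0-H)-p0)*100;w=np.degrees(R.from_matrix(R0.T@Q@R0).as_rotvec())
    print(round(th,3),d.round(2),w.round(1))
```

```text
t 17.8833 q [ 0.023  0.064  2.03  -0.003  1.041 -1.62 ] p [0.5244 0.0358 0.1108] x [-0.997 -0.073 -0.007] z [ 0.007 -0.002 -1.   ] F [-2.  -4.1  7.4] w 0.325
0.05 [-0.05 -0.   -1.02] [-0.   2.9 -0. ]
0.107 [-0.16 -0.01 -2.17] [-0.   6.1 -0. ]
0.164 [-0.34 -0.01 -3.32] [-0.   9.4 -0. ]
0.221 [-0.59 -0.01 -4.46] [-0.1 12.7 -0. ]
0.278 [-0.9  -0.02 -5.58] [-0.1 15.9 -0. ]
0.335 [-1.27 -0.02 -6.68] [-0.1 19.2 -0.1]
0.392 [-1.71 -0.03 -7.75] [-0.1 22.5 -0.1]
0.449 [-2.21 -0.03 -8.8 ] [-0.1 25.7 -0.1]
0.506 [-2.76 -0.04 -9.82] [-0.1 29.  -0.1]
0.563 [ -3.37  -0.04 -10.81] [-0.1 32.3 -0.1]
0.62 [ -4.04  -0.05 -11.76] [-0.1 35.5 -0.1]
```

View pics/w18.png

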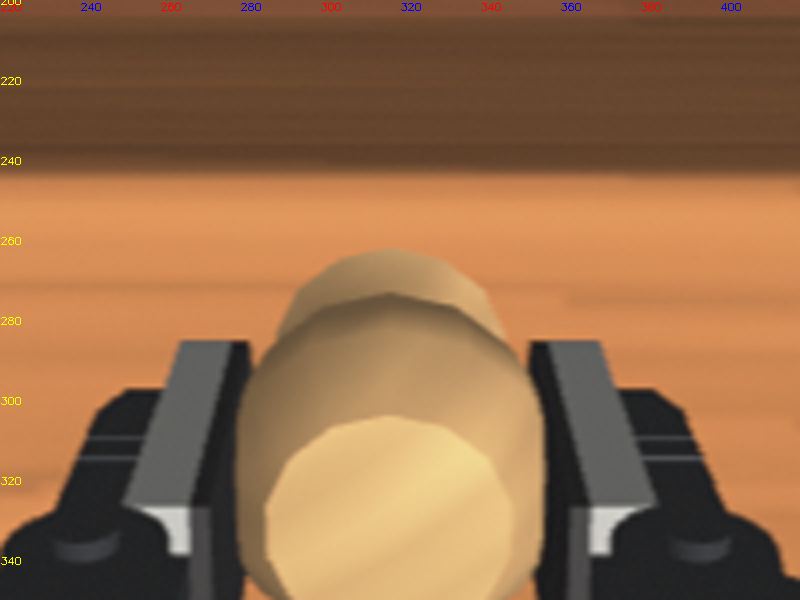

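Call:
servo_tool(plan=[[[0,0,-0.5,0,1.5,0],[-0.05,0,-1,0,2.9,0],[-0.1,0,-1.6,0,4.5,0],[-0.16,0,-2.2,0,6.1,0],[-0.25,0,-2.75,0,7.8,0],[-0.34,0,-3.3,0,9.4,0],[-0.46,0,-3.9,0,11,0],[-0.6,0,-4.5,0,12.7,0],[-0.6,0,-4.5,0,12.7,0]]])

```text
time: 18.68
tool_pos: [0.5303, 0.0362, 0.1562]
tcp_rot: [0.107, -2.923, 0.017]
wrist_force: [-2.1, 0.4, -2.5]
width: 0.324
```

Run:
```python
from h import *
st()
b=cam("side");crop(b,200,110,200,150,4,"d19.png")
s=bot.read_state();p=s["tool_pos"];M=R.from_rotvec(s["tcp_rot"]).as_matrix()
print("pitch",np.arcsin(-M[:,2]@[.9976,.069,0]))
```

```text
t 18.6833 q [ 0.03   0.19   1.814 -0.013  1.354 -1.61 ] p [0.5303 0.0362 0.1562] x [-0.974 -0.071  0.215] z [-0.214 -0.019 -0.977] F [-2.1  0.4 -2.5] w 0.324
pitch 0.21553677285956244
```

View pics/d19.png

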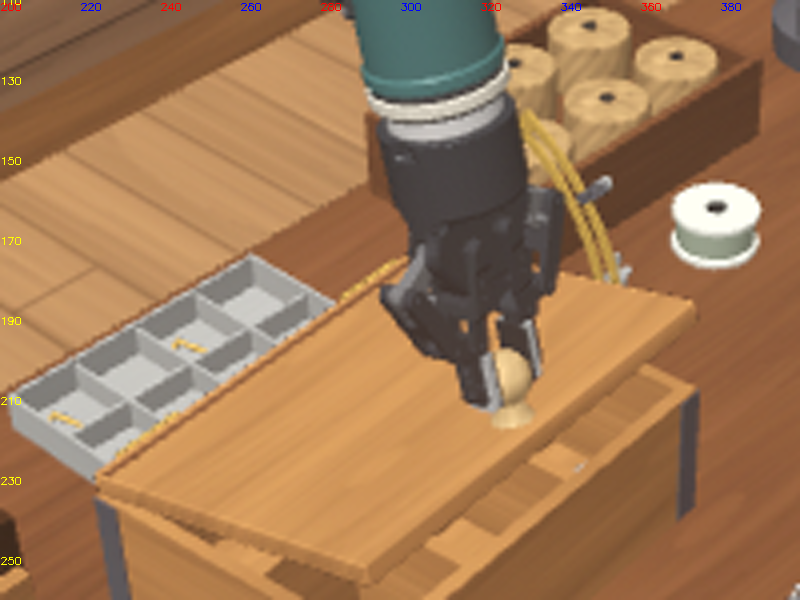

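```bash
cat > lid.py <<'E'
from h import *
import sys
H=np.array([.7277,.050,.108]);v=np.array([-.069,.9976,0])
def rows(ds):
    s=bot.read_state();R0=R.from_rotvec(s["tcp_rot"]).as_matrix();p0=s["tool_pos"]
    for th in ds:
        Q=R.from_rotvec(v*th).as_matrix()
        d=R0.T@(H+Q@(p0-H)-p0)*100;w=np.degrees(R.from_matrix(R0.T@Q@R0).as_rotvec())
        print(round(th,3),d.round(2),w.round(1))
def ang():
    s=bot.read_state();R0=R.from_rotvec(s["tcp_rot"]).as_matrix();p=s["tool_pos"]+R0@[0,0,-.033]-H
    u=np.array([.9976,.069,0]);print("lid est from grip", np.arctan2(p[2],-p@u)-np.arctan2(.035,.203), "pitch",np.arcsin(-R0[:,2]@u))
E
python3 - <<'E'
from lid import *
ang();rows(np.arange(.06,.37,.06))
E
```

```text
lid est from grip 0.22499287000205248 pitch 0.21553677285956244
0.06 [-0.06 -0.01 -1.22] [-0.   3.4 -0. ]
0.12 [-0.2  -0.01 -2.44] [-0.   6.9 -0. ]
0.18 [-0.4  -0.02 -3.64] [-0.  10.3 -0. ]
0.24 [-0.68 -0.02 -4.83] [-0.  13.8 -0.1]
0.3 [-1.03 -0.03 -6.  ] [-0.1 17.2 -0.1]
0.36 [-1.45 -0.04 -7.15] [-0.1 20.6 -0.1]
```

Call:
servo_tool(plan=[[[0,0,-0.6,0,1.7,0],[-0.06,0,-1.2,0,3.4,0],[-0.12,0,-1.8,0,5.1,0],[-0.2,0,-2.4,0,6.9,0],[-0.3,0,-3,0,8.6,0],[-0.4,0,-3.6,0,10.3,0],[-0.54,0,-4.2,0,12,0],[-0.68,0,-4.8,0,13.8,0],[-0.85,0,-5.4,0,15.5,0],[-1,0,-6,0,17.2,0],[-1.25,-0.03,-6.6,0,18.9,0],[-1.45,-0.03,-7.1,0,20.6,0],[-1.45,-0.03,-7.1,0,20.6,0],[-1.45,-0.03,-7.1,0,20.6,0]]])

```text
time: 19.9
tool_pos: [0.5588, 0.0383, 0.2212]
tcp_rot: [0.093, -2.564, 0.032]
wrist_force: [-2.4, 0.5, -0.4]
width: 0.321
```

Run:
```python
from lid import *
st();ang()
a=cam("scene");b=cam("side");crop(b,290,110,100,75,8,"d20.png");crop(a,200,200,100,75,8,"s20.png");cv2.imwrite("pics/sc20.png",a["img"])
c=cam("wrist");cv2.imwrite("pics/w20.png",c["img"])
```

```text
t 19.9 q [ 0.038  0.453  1.443 -0.023  1.821 -1.604] p [0.5588 0.0383 0.2212] x [-0.837 -0.06   0.544] z [-0.543 -0.043 -0.839] F [-2.4  0.5 -0.4] w 0.321
lid est from grip 0.5789863760480083 pitch 0.575739751814509
```

View pics/d20.png

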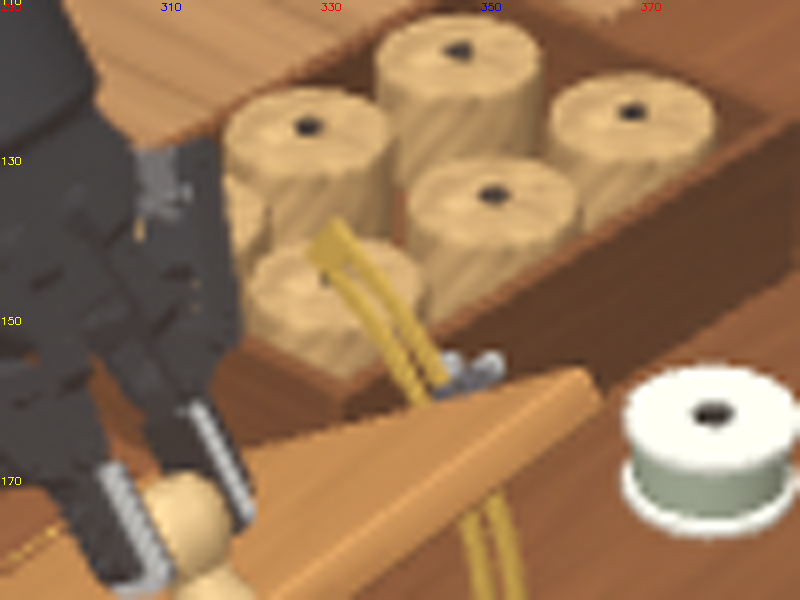

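View pics/s20.png

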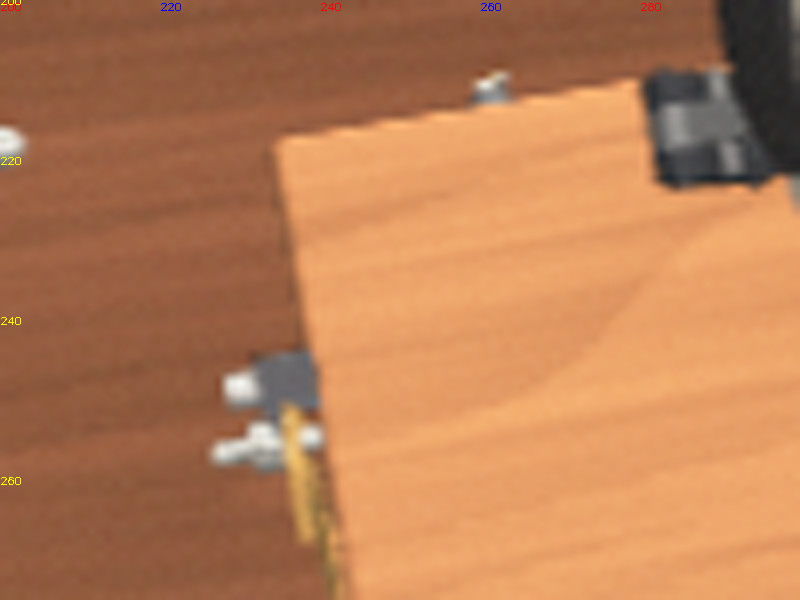

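View pics/w20.png

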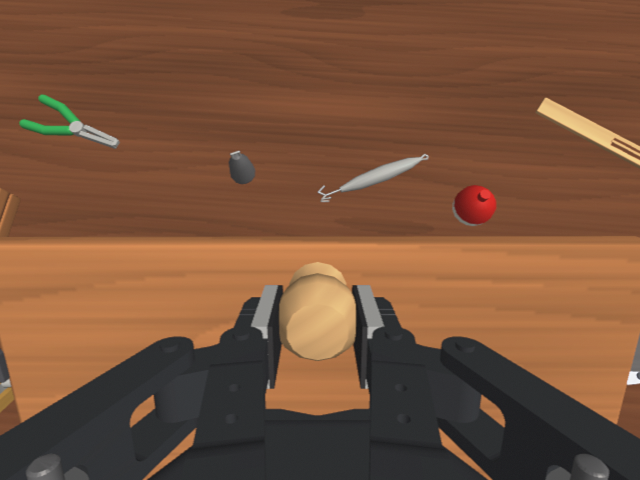

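View pics/sc20.png

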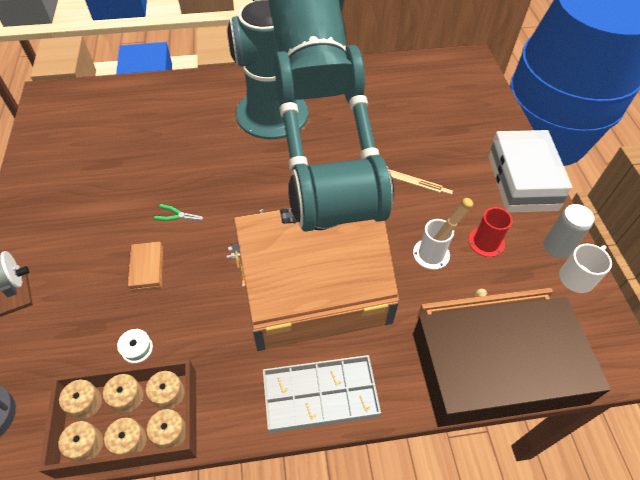

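Run:
```python
from lid import *
a=cam("scene");b=cam("side")
u=np.array([.9976,.069,0]);Z=np.array([0,0,1.])
f=lambda th,r,off:H+v*off+r*(-u*np.cos(th)+Z*np.sin(th))
for th in (0,.5,.55,.58,.6,.62,.65,.7): print(th,"nut sc",proj(a,f(th,.15,-.165)).round(1),"side",proj(b,f(th,.15,-.165)).round(1),"corner sc",proj(a,H+R.from_rotvec(v*th).as_matrix()@(-.224*u-.15*v+.008*Z)).round(1),"side",proj(b,H+R.from_rotvec(v*th).as_matrix()@(-.224*u-.15*v+.008*Z)).round(1), "clip sc",proj(a,f(th,.165,-.157)).round(1),"sd",proj(b,f(th,.165,-.157)).round(1))
```

```text
0 nut sc [236.4 267.2] side [354.5 190. ] corner sc [238.7 236. ] side [374.8 201.5] clip sc [239.3 260.7] sd [357.3 193.7]
0.5 nut sc [233.2 256.1] side [349.  163.9] corner sc [234.4 218.1] side [365.7 160.8] clip sc [235.9 248. ] sd [351.2 164.8]
0.55 nut sc [233.  255.9] side [347.8 161.1] corner sc [234.1 217.6] side [363.8 156.6] clip sc [235.7 247.7] sd [349.9 161.7]
0.58 nut sc [232.9 255.8] side [347.  159.5] corner sc [234.  217.5] side [362.5 154. ] clip sc [235.6 247.7] sd [349.1 159.9]
0.6 nut sc [232.8 255.8] side [346.5 158.4] corner sc [234.  217.4] side [361.7 152.3] clip sc [235.6 247.7] sd [348.5 158.7]
0.62 nut sc [232.8 255.9] side [345.9 157.3] corner sc [233.9 217.4] side [360.8 150.7] clip sc [235.5 247.7] sd [347.9 157.5]
0.65 nut sc [232.7 256. ] side [345.1 155.7] corner sc [233.8 217.4] side [359.4 148.2] clip sc [235.5 247.8] sd [347.  155.7]
0.7 nut sc [232.6 256.4] side [343.6 153.1] corner sc [233.7 217.7] side [357. 144.] clip sc [235.4 248.1] sd [345.3 152.8]
```

Run:
```python
from lid import *
from workcell import viewer
T=np.eye(4);T[:3,:3]=Rz([.084,.975,-.207],[.012,.207,.978])
# pose at picture w15 (t 14.48), w14 pose t 14.33
Tc=viewer.read_camera("wrist");K=np.array([[Tc["fx"],0,Tc["cx"]],[0,Tc["fy"],Tc["cy"]],[0,0,1.]])
im=cv2.imread("pics/w14.png")
T[:3,:3]=R.from_rotvec([-1.428,-1.307,-1.163]).as_matrix();T[:3,3]=[.5879,-.2701,.2622];W=T@Tc["T_tool_cam"]
c=dict(K=K,R=W[:3,:3],e=W[:3,3],img=im)
u=np.array([.9976,.069,0]);Z=np.array([0,0,1.])
crop(c,215,190,190,150,4,"w14c.png")
for n,X in dict(FLtop=H-.224*u-.15*v+.008*Z,FRtop=H-.224*u+.15*v+.008*Z,RLtop=H-.15*v+.008*Z).items(): print(n,proj(c,X).round(1))
f=lambda th,r,off:H+v*off+r*(-u*np.cos(th)+Z*np.sin(th))
for th in (.56,.6,.64,.68): print(th,proj(c,f(th,.15,-.1565)).round(1),proj(c,f(th,.15,-.160)).round(1))
print(proj(c,f(0,.15,-.17)).round(1))
```

```text
FLtop [226.7 326.4]
FRtop [236.2 209.6]
RLtop [442.7 304.6]
0.56 [326.3 258.3] [326.9 260.2]
0.6 [329.9 253.2] [330.6 255. ]
0.64 [333.8 248.1] [334.5 250. ]
0.68 [337.9 243.2] [338.7 245. ]
[304.6 338.5]
```

View pics/w14c.png

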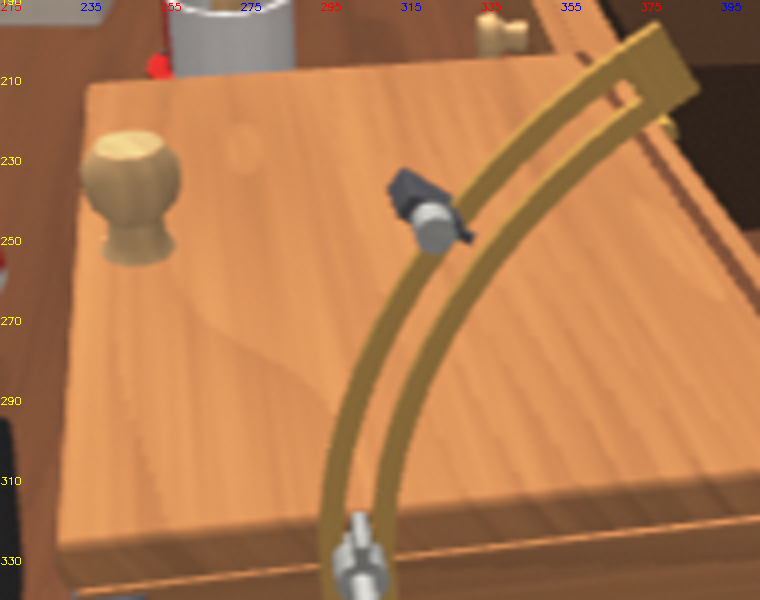

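Run:
```python
from lid import *
st();ang();rows([.02,.044])
```

```text
t 20.2 q [ 0.038  0.452  1.443 -0.023  1.82  -1.604] p [0.5592 0.0383 0.2216] x [-0.838 -0.06   0.543] z [-0.541 -0.043 -0.84 ] F [-1.2  0.6 -1.4] w 0.322
lid est from grip 0.5816418190472156 pitch 0.5739603742654709
0.02 [-0.01 -0.   -0.41] [-0.   1.1 -0. ]
0.044 [-0.04 -0.   -0.89] [-0.   2.5 -0. ]
```

Call:
servo_tool(plan=[[[0,0,-0.4,0,1.1,0],[0,0,-0.9,0,2.5,0],[0,0,-0.9,0,2.5,0],[0,0,-0.9,0,2.5,0],[0,0,-0.9,0,2.5,0]]])

```text
time: 20.62
tool_pos: [0.5644, 0.0387, 0.2289]
tcp_rot: [0.091, -2.523, 0.034]
wrist_force: [0.2, -0.2, -1.7]
width: 0.323
```

Run:
```python
from lid import *
st();ang()
a=cam("scene");b=cam("side");crop(b,320,130,70,50,11,"d21.png");crop(a,210,225,60,50,12,"s21.png")
```

```text
t 20.6167 q [ 0.039  0.487  1.395 -0.024  1.875 -1.604] p [0.5644 0.0387 0.2289] x [-0.814 -0.058  0.578] z [-0.577 -0.045 -0.816] F [ 0.2 -0.2 -1.7] w 0.323
lid est from grip 0.6254420351715057 pitch 0.6167990586753331
```

View pics/d21.png

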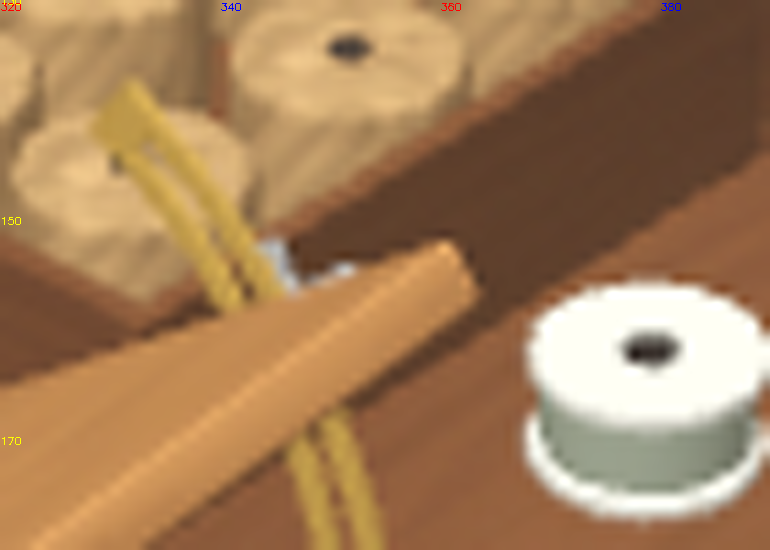

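View pics/s21.png

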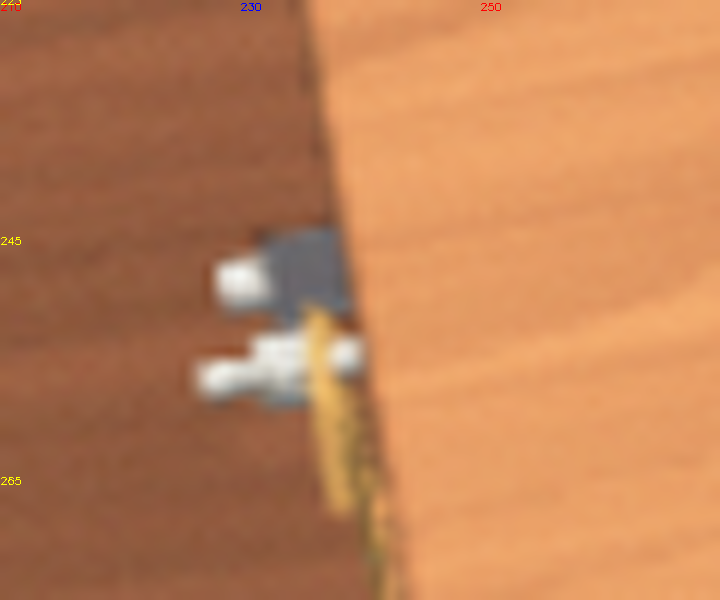

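Run:
```python
from lid import *
Tc=viewer.read_camera("wrist");K=np.array([[Tc["fx"],0,Tc["cx"]],[0,Tc["fy"],Tc["cy"]],[0,0,1.]])
T=np.eye(4);T[:3,:3]=R.from_rotvec([-0.115,3.136,.001]).as_matrix();T[:3,3]=[.5213,.0377,.3229];W=T@Tc["T_tool_cam"]
c=dict(K=K,R=W[:3,:3],e=W[:3,3],img=cv2.imread("pics/w16.png"))
crop(c,90,170,100,180,4,"w16c.png")
u=np.array([.9976,.069,0]);Z=np.array([0,0,1.])
for n,X in dict(FLtop=H-.224*u-.15*v+.008*Z,FRtop=H-.224*u+.15*v+.008*Z,RLtop=H-.15*v+.008*Z).items(): print(n,proj(c,X).round(1))
f=lambda th,r,off:H+v*off+r*(-u*np.cos(th)+Z*np.sin(th))
for th in (0,.5,.56,.6,.64,.68,.75,1): print(th,proj(c,f(th,.15,-.1565)).round(1),"outer rim",proj(c,f(th,.1595,-.1565)).round(1),proj(c,f(th,.165,-.1565)).round(1))
print(proj(c,f(0,.15,-.17)).round(1))
```

```text
FLtop [157.8 186.5]
FRtop [468. 188.]
RLtop [179.3 385.7]
0 [162.3 256.7] outer rim [161.4 248. ] [160.8 242.8]
0.5 [132.3 302.7] outer rim [128.6 296. ] [126.4 292. ]
0.56 [128.8 311.5] outer rim [124.6 305.4] [122.2 301.8]
0.6 [126.4 317.7] outer rim [122.1 312.2] [119.4 308.8]
0.64 [124.2 324.3] outer rim [119.5 319.2] [116.8 316.2]
0.68 [122.  331.1] outer rim [117.1 326.6] [114.1 323.8]
0.75 [118.3 343.6] outer rim [112.9 340.2] [109.7 338.1]
1 [107.7 393.4] outer rim [101.1 394.6] [ 97.  395.4]
[149.3 256.7]
```

View pics/w16c.png

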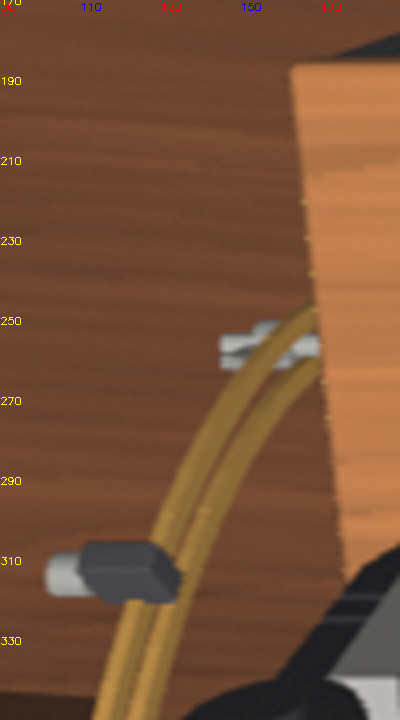

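Call:
servo_tool(plan=[[[0,0,0,0,0,0],[0,0,0,0,0,0],[0,0,0,0,0,0]]])

```text
time: 21.02
tool_pos: [0.5643, 0.0387, 0.2288]
tcp_rot: [0.092, -2.524, 0.034]
wrist_force: [0.6, 0.4, -3.0]
width: 0.321
```

Run:
```python
from lid import *
st();ang();print(np.abs(bot.read_state()["joint_vel"]).max())
cv2.imwrite("pics/fin.png",cam("side")["img"])
```

```text
t 21.0167 q [ 0.039  0.487  1.396 -0.024  1.874 -1.604] p [0.5643 0.0387 0.2288] x [-0.814 -0.058  0.578] z [-0.576 -0.045 -0.816] F [ 0.6  0.4 -3. ] w 0.321
lid est from grip 0.6248587593121325 pitch 0.6160869011003633
0.002592116598223609
```

View pics/fin.png

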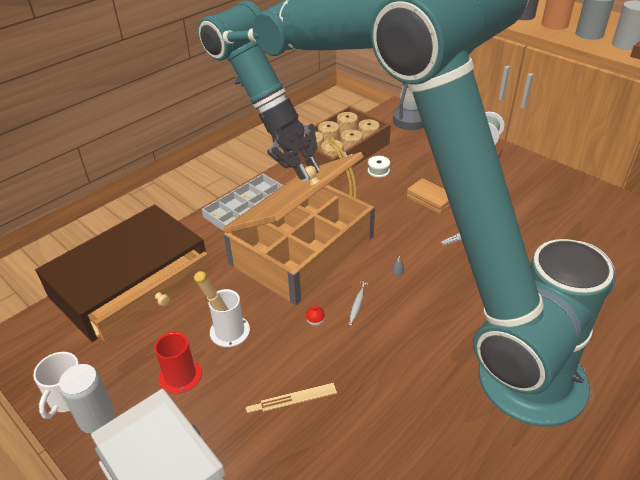

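The side view shows the lid held open by its pull at (311,172). The priest stands in the grey cup at (225,315), and the other tackle is where it lay. I'm handing in.

```bash
python3 -c "
from workcell import finish_job
print(finish_job())"
```

```text
the job is handed in; nothing more can be done
None
```

The priest is standing in the aluminium tool cup, let go, and the arm is holding the lid by its birch pull at the clip's pointer. I handed the job in at about 21 s of the 61 s allowed; no verdict came back.

**Priest:** It leans about 19° on the rim, with its centre roughly 0.10 m up. The lid stayed shut until it was in the cup and released.

**Lid angle:** I put the clip at about 0.625 rad from two wrist views. The first two-camera estimate gave 0.623, and a later side-view comparison nearer 0.60. The lid is at about 0.62 rad by three estimates: 0.625 from where the grip sits, 0.616 from the gripper's tilt and 0.622 from the lid's corner in the side view. That leaves the stud roughly 1–3 mm from the pointer, against the 8 mm allowed. The arm was at rest, with joint speeds below 0.003 rad/s.

**What went wrong or couldn't be checked:**
- **First grasp:** It closed on air, because the fingertips really end about 2 cm short of the reported tool point. I measured that offset and corrected for it.
- **Stud against the pointer:** In the final pictures the side view is blocked by the lid and the scene view looks along the slot. The match therefore rests on the angle estimates, not on seeing the two line up.
- **Clip and other tackle:** I saw nothing moved in the last pictures but did not measure the positions.

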